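Dress the tone holes and set the magnifier over them

TASK

Swing the magnifier well clear of the saxophone body, pull the rubber plugs out of the tone holes and put them all in the aluminium tray. Then lay the lapping block flat and lengthwise on the tone-hole rims and draw it along the row in one slow stroke with light, steady contact, from its middle over the narrow-end hole to its middle over the wide-end hole, and put it back, sole down, in the middle of its felt pad. Finally swing the magnifier back so that its lens is centred over the middle tone hole, and tilt the head until the lens is level, leaving the other things on the bench alone.

Things in the scene. Friction and masses are not known exactly. Their poses are not given: they have to be found in the camera images.
- horn: a stripped soprano-saxophone body section, a tapered brass tube 260 mm long (23 mm across at the narrow end, 37 at the wide), fixed in a wooden cradle 90 x 250 mm. Origin: under the cradle's centre, on the bench; y along the tube from narrow to wide end, x across, z up. Tone holes in a row on top at y = -64, -32, 0, 32, 64 mm, x = 0, rims level at z = 88; tube top 9 mm lower, cradle cheeks end at z = 73
- hole3 (a point): centre of the rim of the middle tone hole; every tone hole is a brass chimney 20 mm across with a 15 mm bore
- plug1: a black rubber pull plug, 15 g, standing loose in tone hole 1 if present (three to five of the five are). Stem 13 mm across, 7 mm long below the origin; flange 23 mm across, 5 mm thick above it, resting on the rim; on top a flat tab 10 (x) x 18 (y) mm from z = 5 to 26 mm, turned up to 40 degrees from the row. Lifts straight out
- plug2: a black rubber pull plug, 15 g, standing loose in tone hole 2 if present (three to five of the five are). Stem 13 mm across, 7 mm long below the origin; flange 23 mm across, 5 mm thick above it, resting on the rim; on top a flat tab 10 (x) x 18 (y) mm from z = 5 to 26 mm, turned up to 40 degrees from the row. Lifts straight out
- plug3: a black rubber pull plug, 15 g, standing loose in tone hole 3 if present (three to five of the five are). Stem 13 mm across, 7 mm long below the origin; flange 23 mm across, 5 mm thick above it, resting on the rim; on top a flat tab 10 (x) x 18 (y) mm from z = 5 to 26 mm, turned up to 40 degrees from the row. Lifts straight out
- plug4: a black rubber pull plug, 15 g, standing loose in tone hole 4 if present (three to five of the five are). Stem 13 mm across, 7 mm long below the origin; flange 23 mm across, 5 mm thick above it, resting on the rim; on top a flat tab 10 (x) x 18 (y) mm from z = 5 to 26 mm, turned up to 40 degrees from the row. Lifts straight out
- plug5: a black rubber pull plug, 15 g, standing loose in tone hole 5 if present (three to five of the five are). Stem 13 mm across, 7 mm long below the origin; flange 23 mm across, 5 mm thick above it, resting on the rim; on top a flat tab 10 (x) x 18 (y) mm from z = 5 to 26 mm, turned up to 40 degrees from the row. Lifts straight out
- tray: an open aluminium tray for the plugs, 105 (x) x 135 (y) mm, walls 24 mm high, walls and floor 3 mm thick, fixed on the bench. Origin: centre of its underside
- block: the lapping block, about 0.4 kg: flat steel sole 46 (x) x 110 (y) mm and 10 mm thick, abrasive underneath, with an upright wooden grip rail on top, 18 (x) x 70 (y) mm, from z = 10 to 42 mm. Origin: centre of the sole's underside; y along its length
- pad: the grey felt pad where the lapping block lives, 110 (x) x 165 (y) x 6 mm, fixed flat on the bench. Origin: centre of its underside; its top is at z = 6 mm
- swivel (a joint): bench magnifier, swivel of its arm about the upright column, rad, range -1.6 to 1.6; grows anticlockwise seen from above; stiff enough (0.45 N m) to stay where it is left
- tilt (a joint): bench magnifier, tilt of the lens head about the level pin at the arm's end, rad, range -0.5 to 1.25: 0 = lens level, positive = outer edge and handle raised; stiff (0.6 N m, about 3 to 5 N at the handle) and stays where it is left
- post_axis (a point): a point on the magnifier column's vertical axis, at the height of the swivel arm (z = 190 mm). The column is 22 mm across on a round foot 150 mm across
- tilt_pin (a point): middle of the tilt pin, 140 mm out from the column axis along the arm, at the same height; the pin is level and square to the arm
- lens (a point): centre of the round lens, 80 mm out from the tilt pin (220 mm from the column axis when level); the head is 120 mm across and 20 mm thick; z is square to the glass
- oil: bystander: a small oil bottle, 26 mm across, 60 mm tall
- jar: bystander: a low glass jar with a metal lid, 56 mm across, 45 mm tall
- driver: bystander: a screwdriver, 150 mm, lying
- mouthpiece: bystander: a black mouthpiece standing on its shank, 27 mm across, 85 mm tall
- jarlet: bystander: a small white bowl, 48 mm across, 30 mm tall
- corkblock: bystander: a cork block, 50 x 35 x 18 mm
- ligature: bystander: a brass ring (ligature), 34 mm across, 22 mm tall
- grip (a point): middle of the lens head's black handle, a straight rod 13 mm across that runs outward from the head, away from the column, in line with the arm when level; free length from 145 to 200 mm from the tilt pin, this point at 173 mm
Not all that is in view belongs to the job. Several things have the shape of the tray; the one meant has the colours described above.

How it is judged:
By the outcome, as a careful person would: the job done as asked, in the order asked, and still so for the second after the job is handed in, with the robot touching nothing.
Of plug1, plug2, plug3, plug4, plug5 only 3 to 5 are there at a start; the rules pass over those that are not, and their reading is None.
At some moment in a run one of block may be knocked a few centimetres aside while the robot is not near it.
Once in a run the grip may slacken for a moment while it holds something.
It also fails if it takes over 210 s, if anything falls off the work surface, if the arm or the gripper's body presses on something with over 40 N, if the wrist force passes 120 N, or if a joint passes its speed limit or range.

ROBOT

A 6-joint arm with a two-finger parallel gripper is mounted at the origin on the work surface. World frame = base frame: x ahead of the robot, y to its left, z up, the work surface at z = 0. Lengths are in m, angles in degrees, forces in N, time in s.
With the tool pointing down it reaches from about 0.25 to 0.725 m from the base axis. Payload 9.7 kg.
Tool frame: the origin (TCP) lies midway between the tips of the shut fingers; the grasp point (between the pads) lies 19 mm behind it; x points along the fingers, y is the direction in which the jaws open and shut, and the axes are right-handed (so a half turn about x gives the same grasp; the last joint's range is limited). The gripper opens to 85 mm and grips with 20 to 120 N. Pads are 22 mm wide; open, the fingers measure 114 mm over their backs; the gripper's body (76 mm by 85 mm) begins 54 mm behind the grasp point. The pads swing forward as they close: fully open they stand 13 mm farther back than shut.
Start: joints at [69.557, 4.979, 10.078, 95.1, 0, 90], TCP at [0.192, 0.515, 0.231] pointing down, gripper open.
Joint ranges: [-179.16, 179.16], [-48.56, 103.87], [-65.8, 70.77], [-126.05, 130.52], [-82.76, 87.17], [-180, 180]. Speed limits (degrees/s): [127.2, 127.2, 147.25, 180, 180, 180].

INTERFACE

Orientations are given as [roll, pitch, yaw] about the fixed x, y, z axes, in that order (R = Rz(yaw) Ry(pitch) Rx(roll)).
In Python, from workcell import bot, cams gives the robot as it stands.
- The arm moves only by the tool apply_moves, never from a script. Its argument "commands" is a list of rows, each a list of 5 numbers: the shift along the tool's x, y, z in m, then the turn about the tool's x in rad, then the opening, from -1 (shut) to 1 (fully open). In form: [[tx, ty, tz, roll, hand], ...]. A call has 1 to 12 rows; each row is the pose to reach, as a shift and turn from the pose measured when the call began, along the tool's axes at that moment; what a row does not reach only later rows make up. A row lasts 1/10 s, in which the tool goes at most 50 mm and 8.59 degrees, less where a joint would pass 70% of its speed; a pose out of reach is approached as far as the arm can. A call with a gripper value outside its range is refused whole. The fingers move at their own pace and stop on an object; "newtons" is the grip in N (left out, the last holds). Time passes only in rows, so rows that repeat a pose let the fingers close. It gives the time, the measured TCP pose, the force and the opening at its end, in the units of the state.
- bot.get_obs(): the state, without advancing time (a new reading comes with each control period).
- cams.camera(name): name is "scene" or "side" or "wrist"; returns a dict with "frame" (480x640x3 uint8, blue, green, red), "depth" (480x640 float32, m along the optical axis (not along the pixel's ray), 0 where there is no reading), "camera_matrix" (3x3 intrinsics, pixels), "D" ([k1, k2, p1, p2, k3] as OpenCV has them; the pictures are not rectified), "R" (3x3) and "t" (3): a world point X has camera coordinates R X + t; the wrist camera has in their place "mount" (4x4, takes a point from camera to tool coordinates, whose origin is the TCP and whose axes are the tool frame's). Camera axes: x right, y down, z forward; pixel columns grow to the right and rows downward; lengths in m; the calibration is good to about 2 mm. A picture is of the moment at which its call begins: read the wrist's pose just before it.
- bot.job_done(): hands the job in, once; it reports no verdict.
Trained networks look in the newest picture that a camera, given by its name, has taken for a name from the list of things; names that differ only in an ending like _2 or _b are one class to them, and where a whole thing is asked for, a point or a joint stands for the part that bears it (a point fixed in the world has none). Each returns a list of dicts, best first, with "confidence" (0 to 1); they miss things now and then, are a little off and sometimes report something else, mostly with a low value. They report only what shows in the picture. A call takes as long as a camera call. They do not tell look-alikes from the thing itself.
- cams.spot_in(name, camera): "rect" ([left, top, right, bottom] in pixels, round what is visible of it).
The state is a dict: "time": time; "q": joint angles; "qd": joint speeds; "joint_efforts": joint torques, N m; "ee_pos": TCP position; "tcp_rot": TCP orientation; "wrist_force": force on the tool from outside, world axes, zero at the start; "torque": the same for the moment, N m; "opening": finger opening in m.
Only numpy, scipy, OpenCV 4.12 (cv2) and the standard library are available. Lean on these libraries where they do the work, as an engineer would, in place of code of your own. Each camera call takes 0.05 s, during which the arm holds its last target. There are 200 camera calls.

## Working session

There is one attempt and no reset: what is moved stays moved. The work goes in short steps, Python scripts to look and compute and a tool call to move; the robot and the scene stay as the last step left them, time stands still between calls to the robot, and variables do not carry over. Pictures are saved under pics/ and viewed, about 12 in all and at most 16, crops included, and the job is handed in when it is done.

Besides the shell and the picture viewer there is one more tool, called after "Emit:" by a JSON object that holds its "method" and its "body", one argument or row to a line. apply_moves: Moves the arm, as the interface text tells. Its arguments: {"type":"object","properties":{"commands":{"type":"array"},"newtons":{"type":"number"}},"required":["commands"]}

```bash
mkdir -p pics; ls; cat > h.py <<'E'
import numpy as np, cv2
from scipy.spatial.transform import Rotation as Ro
from workcell import bot, cams
def pose():
    o=bot.get_obs(); return np.array(o['ee_pos']), Ro.from_euler('xyz',o['tcp_rot'],degrees=True).as_matrix()
def cam(n):
    p,R=pose(); c=cams.camera(n); 
    if n=='wrist':
        M=np.eye(4);M[:3,:3]=R;M[:3,3]=p; M=M@np.array(c['mount']); c['W']=M
    else:
        M=np.eye(4);M[:3,:3]=c['R'];M[:3,3]=np.ravel(c['t']); c['W']=np.linalg.inv(M)
    return c
def cloud(c):
    # world xyz for every pixel (nan if no depth)
    K=np.array(c['camera_matrix']);D=np.array(c['D']);d=c['depth']
    v,u=np.mgrid[0:480,0:640]
    n=cv2.undistortPoints(np.stack([u,v],-1).reshape(-1,1,2).astype(np.float64),K,D).reshape(480,640,2)
    P=np.dstack([n*d[...,None],d]); X=P@c['W'][:3,:3].T+c['W'][:3,3]; X[d==0]=np.nan
    return X
def ray(c,u,v,z):
    # intersect pixel ray with plane z
    n=cv2.undistortPoints(np.array([[[u,v]]],float),np.array(c['camera_matrix']),np.array(c['D'])).ravel()
    d=c['W'][:3,:3]@np.array([*n,1]);o=c['W'][:3,3]; return o+d*(z-o[2])/d[2]
def proj(c,X):
    M=np.linalg.inv(c['W']); r=cv2.Rodrigues(M[:3,:3])[0]
    return cv2.projectPoints(np.atleast_2d(X).astype(float),r,M[:3,3],np.array(c['camera_matrix']),np.array(c['D']))[0].reshape(-1,2)
def totool(v):
    return pose()[1].T@np.array(v)
E
cat > a.py <<'E'
from h import *
for n in ['scene','side']:
    c=cam(n); cv2.imwrite(f'pics/{n}0.png',c['frame']); np.savez(f'{n}0.npz',X=cloud(c),f=c['frame'])
    print(n,c['W'][:3,3].round(3),c['W'][:3,2].round(2))
    for k in ['horn','plug1','tray','block','pad','lens','grip','oil','jar','driver','mouthpiece','jarlet','corkblock','ligature','post_axis']:
        try: print(k,[(np.round(r['rect']).astype(int).tolist(),round(r['confidence'],2)) for r in cams.spot_in(k,n)][:6])
        except Exception as e: print(k,e)
o=bot.get_obs();print(o)
E
python3 a.py
```

```text
pics
scene [1.066 0.104 0.997] [-0.53 -0.12 -0.84]
horn [([277, 238, 394, 310], 0.58), ([342, 255, 353, 266], 0.55), ([301, 166, 362, 351], 0.32)]
plug1 [([298, 164, 361, 271], 0.74), ([340, 255, 355, 266], 0.55), ([360, 259, 369, 272], 0.47)]
tray [([172, 192, 238, 239], 0.78), ([198, 139, 260, 188], 0.73)]
block [([175, 190, 237, 240], 0.74), ([458, 251, 506, 280], 0.63)]
pad [([446, 241, 517, 296], 0.65), ([296, 165, 360, 271], 0.2)]
lens [([298, 165, 360, 271], 0.92)]
grip [([296, 167, 361, 275], 0.84), ([453, 357, 477, 375], 0.2)]
oil [([379, 223, 391, 242], 0.72), ([446, 244, 516, 298], 0.45)]
jar [([169, 275, 196, 305], 0.92)]
driver [([360, 261, 372, 273], 0.56), ([301, 168, 361, 353], 0.24)]
mouthpiece [([453, 354, 476, 374], 0.84)]
jarlet [([201, 325, 220, 348], 0.82)]
corkblock [([270, 199, 293, 220], 0.55)]
ligature [([400, 230, 416, 251], 0.64)]
post_axis [([293, 166, 364, 406], 0.69)]
side [ 0.313 -0.793  0.704] [ 0.22  0.78 -0.59]
horn [([288, 215, 348, 316], 0.95)]
plug1 [([308, 238, 325, 255], 0.57), ([303, 219, 314, 227], 0.51), ([310, 230, 320, 245], 0.49), ([310, 
[... 688 characters left out ...]
xis [([272, 172, 431, 269], 0.94), ([225, 189, 266, 228], 0.21)]
{'time': 1.6, 'q': array([6.95593059e+01, 4.97832604e+00, 1.00784670e+01, 9.50986457e+01,
       3.93538062e-04, 8.99979798e+01]), 'qd': array([-0.03662608, -0.11268507,  0.00628614, -0.10560764, -0.03922041,
       -0.06297499]), 'joint_efforts': array([ 4.32497445e-04, -5.20093596e+01,  4.64854825e+01,  1.83198696e-03,
        1.08996303e-04,  2.08585328e-05]), 'ee_pos': array([0.19208022, 0.51537308, 0.23129192]), 'tcp_rot': array([104.74328289,  89.99845382,  84.304609  ]), 'wrist_force': array([ 0.21211511, -0.10745005,  0.0207801 ]), 'torque': array([ 0.0370367 ,  0.05538579, -0.01115989]), 'opening': 0.08518044808224778}
```

```bash
python3 -c "
import cv2
a=cv2.imread('pics/scene0.png');cv2.imwrite('pics/s1.png',cv2.resize(a[120:420,140:540],(800,600),interpolation=cv2.INTER_CUBIC))
a=cv2.imread('pics/side0.png');cv2.imwrite('pics/s2.png',cv2.resize(a[150:480,140:500],(655,600),interpolation=cv2.INTER_CUBIC))"
```

```text
(no output)
```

View pics/s1.png

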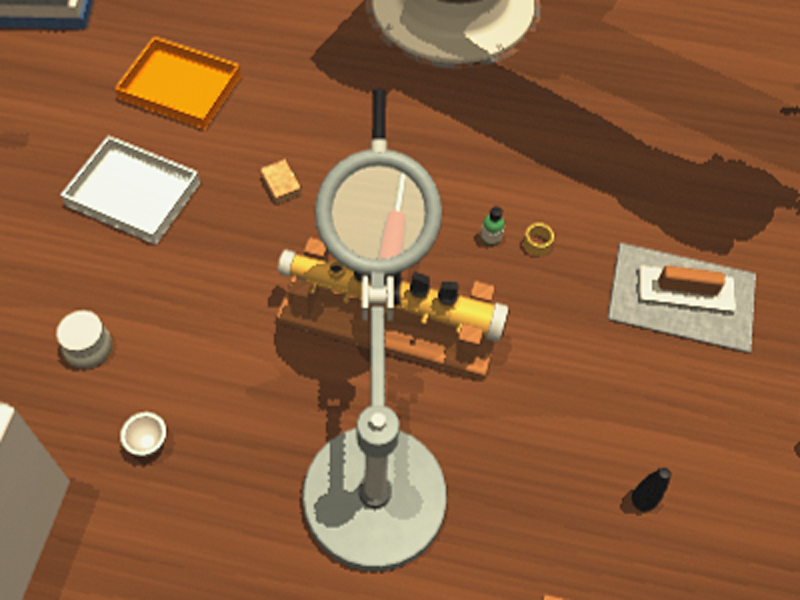

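View pics/s2.png

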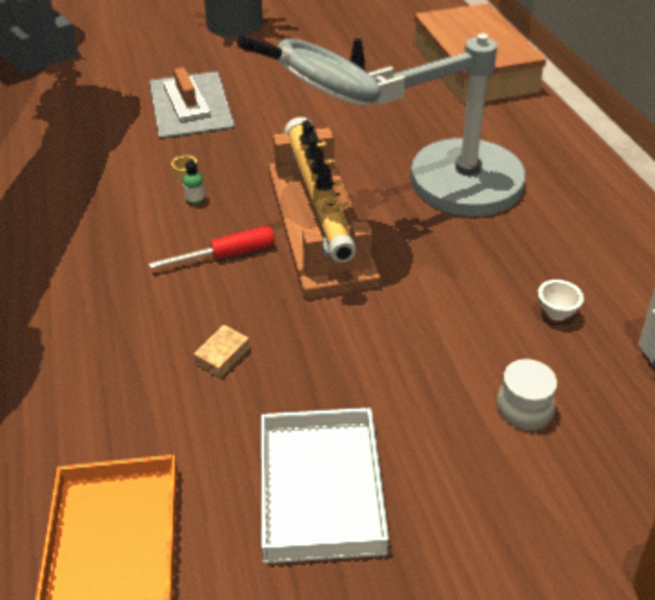

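```bash
cat > b.py <<'E'
from h import *
S=np.load('scene0.npz')['X'];T=np.load('side0.npz')['X']
P=np.vstack([S.reshape(-1,3),T.reshape(-1,3)]);C=np.vstack([np.load('scene0.npz')['f'].reshape(-1,3),np.load('side0.npz')['f'].reshape(-1,3)])
src=np.r_[np.zeros(307200),np.ones(307200)]
def at(X,u,v): return X[v-1:v+2,u-1:u+2].reshape(-1,3).mean(0).round(3)
# crop coords
s=lambda u,v: at(S,140+u//2,120+v//2)
t=lambda u,v: at(T,int(140+u*.5496),int(150+v*.55))
for k,u,v in [('col top',378,420),('block top',692,282),('pad',630,310),('handle',379,110),('handle in',379,135),('ring bot',378,262),('ring top',380,158),('ringL',322,210),('ringR',436,210),('tray',130,190),('cap narrow',287,262),('cap wide',498,322),('plug',448,288),('plug',420,284),('hinge',378,292),('jar',82,330),('mouth',660,475),('bowl',143,435),('table',560,400),('cork',280,178)]: print(k,s(u,v))
for k,u,v in [('tray',320,480),('plug1',335,200),('plug2',322,178),('plug3',317,158),('p4',311,142),('p5',305,126),('bottle',193,180),('wood box',480,30),('dark',235,10)]: print('side',k,t(u,v))
def rect(m,zs=None):
    p=P[m]; (c,wh,a)=cv2.minAreaRect((p[:,:2]*1000).astype(np.float32)); print('  rect',np.round(c,1),np.round(wh,1),round(a,1),len(p),'z',np.nanpercentile(p[:,2],[5,50,95]).round(3))
np.save('P.npy',P)
b=lambda x0,x1,y0,y1,z0,z1:(P[:,0]>x0)&(P[:,0]<x1)&(P[:,1]>y0)&(P[:,1]<y1)&(P[:,2]>z0)&(P[:,2]<z1)
import sys
E
python3 b.py
```

```text
col top [0.752 0.05  0.218]
block top [0.434 0.356 0.042]
pad [0.465 0.296 0.005]
handle [ 0.468 -0.014  0.286]
handle in [ 0.488 -0.009  0.275]
ring bot [0.592 0.015 0.212]
ring top [ 0.508 -0.002  0.264]
ringL [ 0.563 -0.047  0.238]
ringR [0.538 0.06  0.238]
tray [ 0.431 -0.341  0.001]
cap narrow [ 0.535 -0.101  0.079]
cap wide [0.557 0.143 0.079]
plug [0.546 0.084 0.111]
plug [0.545 0.053 0.106]
hinge [0.617 0.021 0.198]
jar [ 0.652 -0.307  0.043]
mouth [0.69  0.323 0.083]
bowl [ 0.741 -0.211  0.007]
table [ 0.595  0.229 -0.001]
cork [ 0.38  -0.155  0.017]
side tray [ 0.435 -0.333  0.004]
side plug1 [ 0.543 -0.034  0.079]
side plug2 [ 0.531 -0.016  0.104]
side plug3 [0.535 0.011 0.113]
side p4 [0.536 0.046 0.11 ]
side p5 [0.538 0.08  0.112]
side bottle [0.397 0.107 0.04 ]
side wood box [0.901 0.347 0.058]
side dark [0.544 0.55  0.052]
```

```bash
cat >> b.py <<'E'
print('---')
ok=~np.isnan(P[:,0])
print('tray rim');rect(ok&b(.35,.53,-.45,-.24,.018,.028)); rect(ok&b(.35,.53,-.45,-.24,.008,.028))
print('blk rail');rect(ok&b(.35,.55,.25,.5,.036,.046))
print('blk sole');rect(ok&b(.35,.55,.25,.5,.013,.024))
print('pad');rect(ok&b(.35,.55,.25,.5,.003,.024))
print('col');
for z0,z1 in [(.05,.15),(.195,.24),(.003,.02)]:
    rect(ok&b(.66,.85,-.05,.15,z0,z1)&(np.hypot(P[:,0]-.755,P[:,1]-.05)<.1))
print('cradle');rect(ok&b(.45,.65,-.15,.2,.004,.03))
print('handle');m=ok&b(.4,.5,-.06,.06,.2,.35)&(C.max(1)<60);rect(m); p=P[m];print(p.min(0),p.max(0)); 
q=p[np.argsort(p[:,0])];print(q[:30].mean(0),q[-30:].mean(0))
m=ok&b(.49,.62,-.07,.08,.19,.29)&(C.max(1)>=60);rect(m);c=np.median(P[m],0);u,sv,vt=np.linalg.svd(P[m]-P[m].mean(0),full_matrices=False);print('ring',P[m].mean(0),'normal',vt[2])
for k in ['oil']: pass
m=ok&b(.3,.45,.05,.3,.01,.1);rect(m)
E
python3 b.py|sed '1,/---/d'
```

```text
tray rim
  rect [ 435.4 -337.3] [140.7 108. ] 77.0 1088 z [0.019 0.023 0.026]
  rect [ 435.4 -337.7] [141.1 108.1] 76.8 1886 z [0.009 0.019 0.026]
blk rail
  rect [426.1 353.6] [22.1 76.3] 1.5 176 z [0.037 0.043 0.046]
blk sole
  rect [425.6 353.5] [ 48.8 116.9] 4.6 716 z [0.014 0.016 0.021]
pad
  rect [450.2 375.1] [248.9 197.9] 89.8 3633 z [0.003 0.007 0.017]
col
  rect [751.2  46.5] [28.7 21.4] 43.7 526 z [0.056 0.102 0.144]
  rect [716.5  35.4] [113.8  39. ] 19.9 952 z [0.196 0.204 0.216]
  rect [754.2  48.6] [188.7 187.1] 31.2 1485 z [0.004 0.018 0.02 ]
cradle
  rect [548.9  27.7] [346.1 195.4] 87.8 3622 z [0.007 0.018 0.024]
handle
  rect [468.9 -15.9] [46.3 16.4] 12.7 269 z [0.272 0.285 0.296]
[ 0.4459564  -0.02785023  0.26635114] [ 0.49094423 -0.00510002  0.29829613]
[ 0.44972679 -0.02040341  0.2941055 ] [ 0.48774291 -0.0123828   0.27331708]
  rect [5.538e+02 4.000e-01] [124.6 122.3] 70.4 4547 z [0.205 0.234 0.264]
ring [0.55073839 0.00078896 0.23422252] normal [-0.49023066 -0.08470962 -0.86746653]
  rect [405.5 204.3] [204.   47.8] 78.8 560 z [0.011 0.024 0.059]
```

```bash
cat >> h.py <<'E'
def rows(pts,roll=None):
    """world targets -> tool-frame shifts"""
    p,R=pose()
    for i,x in enumerate(pts): print((R.T@(np.array(x)-p)).round(4).tolist(), '' if roll is None else roll[i])
E
python3 - <<'E'
from h import *
p,R=pose();print(p.round(4),R.round(3))
post=np.array([.754,.048]);pt=lambda f,z=.255,r=.29:[*(post+r*np.array([-np.cos(np.radians(f)),-np.sin(np.radians(f))])),z]
print(pt(-5));rows([[.3,.3,.30],pt(-5,.3),pt(-5)]+[pt(f) for f in range(0,75,5)])
E
```

```text
[0.1921 0.5154 0.2313] [[ 0.     0.349  0.937]
 [ 0.     0.937 -0.349]
 [-1.     0.    -0.   ]]
[np.float64(0.46510353755339384), np.float64(0.07327516539682087), 0.255]
[-0.0687, -0.1641, 0.1763] 
[-0.0687, -0.3189, 0.4102] 
[-0.0237, -0.3189, 0.4102] 
[-0.0237, -0.343, 0.418] 
[-0.0237, -0.3663, 0.4279] 
[-0.0237, -0.3886, 0.4397] 
[-0.0237, -0.4099, 0.4535] 
[-0.0237, -0.4298, 0.469] 
[-0.0237, -0.4483, 0.4863] 
[-0.0237, -0.4653, 0.5051] 
[-0.0237, -0.4805, 0.5252] 
[-0.0237, -0.494, 0.5467] 
[-0.0237, -0.5055, 0.5692] 
[-0.0237, -0.515, 0.5927] 
[-0.0237, -0.5224, 0.6168] 
[-0.0237, -0.5277, 0.6416] 
[-0.0237, -0.5308, 0.6667] 
[-0.0237, -0.5317, 0.692]
```

Emit:
{"method": "apply_moves", "body": {
  "commands": [
    [-0.03, -0.04, 0.04, -0.12, -1],
    [-0.06, -0.08, 0.09, -0.24, -1],
    [-0.07, -0.12, 0.13, -0.356, -1],
    [-0.07, -0.16, 0.18, -0.356, -1],
    [-0.07, -0.2, 0.22, -0.356, -1],
    [-0.07, -0.24, 0.27, -0.356, -1],
    [-0.07, -0.27, 0.32, -0.356, -1],
    [-0.07, -0.3, 0.36, -0.356, -1],
    [-0.07, -0.319, 0.41, -0.356, -1],
    [-0.04, -0.319, 0.41, -0.356, -1],
    [-0.024, -0.319, 0.41, -0.356, -1],
    [-0.024, -0.319, 0.41, -0.356, -1]
  ]
}}

```text
time: 2.8
ee_pos: [0.4658, 0.07, 0.2512]
tcp_rot: [-163.4, 89.7, -163.7]
wrist_force: [-0.6, 0.1, -0.1]
opening: 0.0001
```

```bash
python3 - <<'E'
from h import *
p,R=pose();print(p.round(4),R.round(3))
post=np.array([.754,.048]);pt=lambda f,z=.255,r=.29:[*(post+r*np.array([-np.cos(np.radians(f)),-np.sin(np.radians(f))])),z]
rows([pt(f) for f in range(0,75,5)])
E
```

```text
[0.4658 0.07   0.2512] [[-0.005  0.005  1.   ]
 [-0.001  1.    -0.005]
 [-1.    -0.001 -0.005]]
[-0.0037, -0.022, -0.0017] 
[-0.0037, -0.0473, -0.0004] 
[-0.0037, -0.0724, 0.003] 
[-0.0037, -0.097, 0.0086] 
[-0.0037, -0.1211, 0.0163] 
[-0.0037, -0.1444, 0.0261] 
[-0.0037, -0.1668, 0.0379] 
[-0.0038, -0.1881, 0.0516] 
[-0.0038, -0.2081, 0.0671] 
[-0.0039, -0.2266, 0.0843] 
[-0.0039, -0.2436, 0.1031] 
[-0.004, -0.2589, 0.1232] 
[-0.0041, -0.2724, 0.1446] 
[-0.0042, -0.284, 0.1671] 
[-0.0043, -0.2935, 0.1905]
```

Emit:
{"method": "apply_moves", "body": {
  "commands": [
    [-0.004, -0.022, -0.001, 0, -1],
    [-0.004, -0.047, 0.0, 0, -1],
    [-0.004, -0.072, 0.003, 0, -1],
    [-0.004, -0.097, 0.008, 0, -1],
    [-0.004, -0.121, 0.016, 0, -1],
    [-0.004, -0.144, 0.026, 0, -1],
    [-0.004, -0.167, 0.038, 0, -1],
    [-0.004, -0.188, 0.052, 0, -1],
    [-0.004, -0.208, 0.067, 0, -1],
    [-0.004, -0.227, 0.084, 0, -1],
    [-0.004, -0.244, 0.103, 0, -1],
    [-0.004, -0.259, 0.123, 0, -1]
  ]
}}

```text
time: 4.0
ee_pos: [0.588, -0.1894, 0.2557]
tcp_rot: [-169.9, 89.7, -170.2]
wrist_force: [-0.6, 2.7, 0.4]
opening: 0.0004
```

Emit:
{"method": "apply_moves", "body": {
  "commands": [
    [0, -0.014, 0.022, 0, -1],
    [0, -0.025, 0.044, 0, -1],
    [0, -0.035, 0.068, 0, -1],
    [0, -0.035, 0.068, 0, -1],
    [0, -0.01, 0.03, 0, -1],
    [0, 0.03, -0.01, 0, -1]
  ]
}}

```text
time: 4.6
ee_pos: [0.5818, -0.1637, 0.2531]
tcp_rot: [179.8, 89.5, 179.4]
wrist_force: [-0.4, 0.2, 1.2]
opening: -0.0002
```

```bash
cat > c.py <<'E'
from h import *
c=cam('scene');cv2.imwrite('pics/s3.png',cv2.resize(c['frame'][120:420,140:540],(800,600),interpolation=cv2.INTER_CUBIC));np.savez('scene1.npz',X=cloud(c),f=c['frame'])
c=cam('side');np.savez('side1.npz',X=cloud(c),f=c['frame']);cv2.imwrite('pics/side1.png',c['frame'])
print(bot.get_obs()['ee_pos'],bot.get_obs()['time'])
E
python3 c.py
```

```text
[ 0.57741246 -0.1598805   0.2556834 ] 4.7
```

View pics/s3.png

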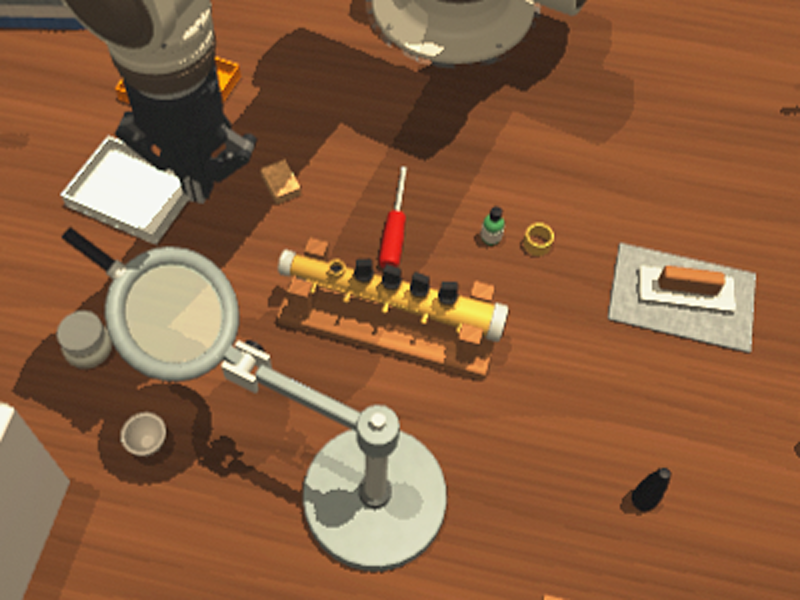

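Emit:
{"method": "apply_moves", "body": {
  "commands": [
    [-0.04, 0.03, -0.02, 0, 1],
    [-0.05, 0.07, -0.05, 0, 1],
    [-0.06, 0.11, -0.07, 0, 1],
    [-0.06, 0.15, -0.08, 0, 1],
    [-0.06, 0.18, -0.08, 0, 1],
    [-0.06, 0.18, -0.08, 0, 1],
    [-0.06, 0.18, -0.08, 0, 1]
  ]
}}

```text
time: 5.4
ee_pos: [0.4976, 0.021, 0.3173]
tcp_rot: [174.1, 89.6, 174.0]
wrist_force: [-0.4, -1.0, -0.8]
opening: 0.0854
```

```bash
cat > d.py <<'E'
from h import *
c=cam('wrist');np.savez('w1.npz',X=cloud(c),f=c['frame']);cv2.imwrite('pics/w1.png',c['frame'])
p,R=pose();print(p.round(4),R.round(3));print(np.array(c['mount']).round(3))
X=np.vstack([cloud(c).reshape(-1,3)]+[np.load(n)['X'].reshape(-1,3) for n in ['scene1.npz','side1.npz']]); C=np.vstack([c['frame'].reshape(-1,3)]+[np.load(n)['f'].reshape(-1,3) for n in ['scene1.npz','side1.npz']]).astype(int)
L=np.repeat([0,1,2],307200)
box=(abs(X[:,0]-.545)<.06)&(abs(X[:,1]-.025)<.16)
for l in (0,1,2):
    m=box&(L==l)&(X[:,2]>.104)&(X[:,2]<.12)&(C.max(1)<90)
    p=X[m]; 
    if len(p)<10: print(l,'none');continue
    k=np.float32(p[:,:2]); o=np.argsort(k[:,1]);k=k[o];g=np.split(k,np.where(np.diff(k[:,1])>.008)[0]+1)
    for q in g:
        if len(q)>8:
            r=cv2.minAreaRect(q*1000);print(l,len(q),np.round(r[0],1),np.round(r[1],1),round(r[2],1),'z',np.percentile(p[:,2],95).round(4))
    # tube axis: gold pts
    m=box&(L==l)&(X[:,2]>.074)&(X[:,2]<.084)&(C[:,2]>120); q=X[m]
    print('gold',l,len(q), cv2.fitLine(np.float32(q[:,:2]),cv2.DIST_HUBER,0,.01,.01).ravel().round(4) if len(q)>20 else '')
E
python3 d.py
```

```text
[0.4979 0.0203 0.317 ] [[-0.007  0.002  1.   ]
 [ 0.001  1.    -0.002]
 [-1.     0.001 -0.007]]
[[ 0.001 -0.27   0.963 -0.142]
 [ 1.     0.    -0.001  0.   ]
 [ 0.     0.963  0.27  -0.067]
 [ 0.     0.     0.     1.   ]]
0 none
1 43 [536.7 -11.7] [10.4 15.3] 12.6 z 0.115
1 49 [539.   20.7] [17.2 10. ] 83.6 z 0.115
1 46 [541.2  52.3] [18.1 11.2] 77.9 z 0.115
1 46 [544.4  84.4] [10.5 15.5] 12.2 z 0.115
gold 1 715 [0.0796 0.9968 0.5419 0.0144]
2 51 [535.3 -15. ] [10.9 18.3] 11.9 z 0.1158
2 42 [537.3  17.2] [22.4  9.7] 85.4 z 0.1158
2 33 [538.7  49.1] [19.7  9. ] 74.1 z 0.1158
2 30 [543.2  77.3] [13.1 11.3] 73.5 z 0.1158
gold 2 478 [ 0.0417  0.9991  0.5294 -0.053 ]
```

View pics/w1.png

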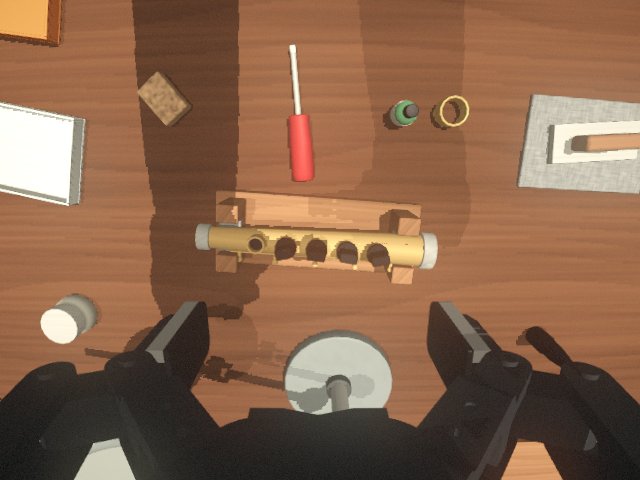

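```bash
cat > e.py <<'E'
from h import *
d=np.load('w1.npz');X=d['X'];f=d['f'].astype(int)
for u,v in [(286,248),(317,250),(347,252),(377,254),(257,243),(330,290),(300,150),(570,180)]: print(u,v,X[v,u].round(4),f[v,u])
cv2.imwrite('pics/w1c.png',cv2.resize(d['f'][205:295,190:445],(800,282),interpolation=cv2.INTER_CUBIC))
E
python3 e.py
```

```text
286 248 [ 0.5313 -0.01    0.1111] [48 65 97]
317 250 [0.5349 0.0204 0.106 ] [ 41  65 100]
347 252 [0.5367 0.0502 0.1068] [ 43  67 101]
377 254 [0.5396 0.0806 0.1043] [ 46  68 101]
257 243 [ 0.5347 -0.0435  0.08  ] [53 64 90]
330 290 [ 6.216e-01  3.730e-02 -2.000e-04] [ 83 121 180]
300 150 [0.4397 0.0009 0.0258] [100 112 255]
570 180 [0.4736 0.3359 0.006 ] [187 204 209]
```

View pics/w1c.png

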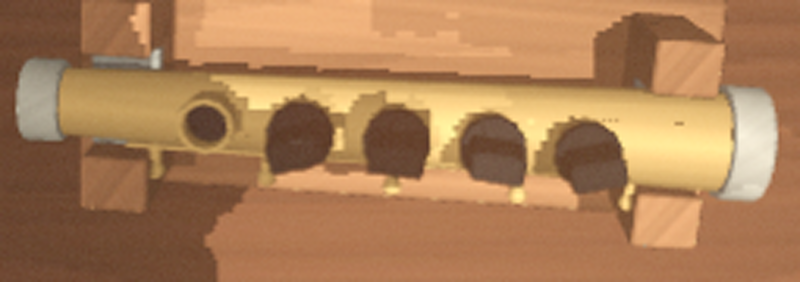

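```bash
cat > e.py <<'E'
from h import *
A=[]
for n in ['w1','scene1','side1']:
    d=np.load(n+'.npz');X=d['X'].reshape(-1,3)
    for zr in [(.110,.12),(.090,.096)]:
        m=(abs(X[:,0]-.545)<.06)&(abs(X[:,1]-.025)<.16)&(X[:,2]>zr[0])&(X[:,2]<zr[1]);k=np.float32(X[m]);k=k[np.argsort(k[:,1])]
        if len(k)<5: continue
        for q in np.split(k,np.where(np.diff(k[:,1])>.005)[0]+1):
            if len(q)>8:
                r=cv2.minAreaRect(q[:,:2]*1000);w,h=r[1];a=r[2]if h>w else r[2]-90
                print(n,zr[0],len(q),np.round(r[0],1),np.round((w,h),1),'yaw',round(a,1),'z',np.median(q[:,2]).round(4))
E
python3 e.py
```

```text
w1 0.11 184 [537.1 -12.7] [10.2 17.8] yaw 16.9 z 0.1136
w1 0.11 178 [539.2  19. ] [17.9  9.7] yaw -8.0 z 0.1136
w1 0.11 184 [541.7  50.7] [17.5  9.9] yaw -10.1 z 0.1137
w1 0.11 186 [544.   82.7] [10.1 18. ] yaw 10.0 z 0.1135
w1 0.09 145 [535.2 -11.8] [22.1 18.1] yaw -31.6 z 0.0927
w1 0.09 141 [535.7  18.6] [14.5 22. ] yaw 4.6 z 0.0928
w1 0.09 146 [540.4  49.8] [18.6 22.2] yaw 36.4 z 0.0926
w1 0.09 145 [540.9  81.3] [15.3 21.9] yaw 23.9 z 0.0928
scene1 0.11 29 [536.9 -11.7] [ 9.9 15.2] yaw 13.1 z 0.1129
scene1 0.11 34 [538.8  20.6] [16.9  9.6] yaw -6.4 z 0.1129
scene1 0.11 32 [541.2  52.3] [18.1 11.2] yaw -12.1 z 0.1129
scene1 0.11 33 [544.6  84.7] [ 9.8 15.9] yaw 18.4 z 0.1131
scene1 0.09 32 [540.3 -11.2] [17.9 21. ] yaw 7.1 z 0.093
scene1 0.09 35 [543.   20.3] [21.5 14.6] yaw -0.9 z 0.092
scene1 0.09 33 [545.2  52.5] [11.9 20.7] yaw 3.5 z 0.0929
scene1 0.09 33 [548.7  83. ] [21.6 11.4] yaw -9.9 z 0.0926
side1 0.11 34 [535.4 -15.6] [10.9 16.7] yaw 11.9 z 0.1139
side1 0.11 27 [537.1  15.1] [16.6  9.7] yaw -4.6 z 0.1138
side1 0.11 24 [538.9  49.6] [18.5  8.9] yaw -15.9 z 0.1136
side1 0.11 27 [540.6  80. ] [10.5 19.2] yaw 4.0 z 0.114
side1 0.09 40 [535.1 -17.3] [18.4 21.8] yaw 86.5 z 0.0934
side1 0.09 19 [537.7  17.7] [21.8 19.1] yaw -88.0 z 0.0937
side1 0.09 19 [536.2  50.7] [22.4 15.3] yaw -39.4 z 0.0934
side1 0.09 18 [535.1  80.3] [ 7.2 13.8] yaw 5.6 z 0.0931
```

```bash
cat >> h.py <<'E'
def yaw():  # heading of tool y in world, deg
    R=pose()[1]; return np.degrees(np.arctan2(R[1,1],R[0,1]))
def go(*targets):
    """each: (x,y,z,heading of tool y deg) -> row numbers"""
    p,R=pose();h=yaw();print('now',p.round(4),'head',h.round(1),'q6',bot.get_obs()['q'][5].round(1))
    for x,y,z,a in targets:
        print((R.T@(np.array([x,y,z])-p)).round(3).tolist(),'roll',round(float(np.radians((h-a+180)%360-180)),3))
E
python3 - <<'E'
from h import *
go((.544,.0827,.15,10),(.544,.0827,.15,-170),(.539,.0191,.097,-8))
E
```

```text
now [0.4979 0.0203 0.317 ] head 89.9 q6 2.4
[0.167, 0.062, 0.047] roll 1.394
[0.167, 0.062, 0.047] roll -1.747
[0.22, -0.001, 0.043] roll 1.709
```

Emit:
{"method": "apply_moves", "body": {
  "commands": [
    [0.01, 0.01, 0.01, 0.13, 0],
    [0.03, 0.02, 0.02, 0.26, 0],
    [0.05, 0.03, 0.03, 0.4, 0],
    [0.07, 0.04, 0.04, 0.53, 0],
    [0.09, 0.05, 0.047, 0.66, 0],
    [0.11, 0.062, 0.047, 0.8, 0],
    [0.12, 0.062, 0.047, 0.93, 0],
    [0.13, 0.062, 0.047, 1.06, 0],
    [0.14, 0.062, 0.047, 1.2, 0],
    [0.152, 0.062, 0.047, 1.32, 0],
    [0.152, 0.062, 0.047, 1.394, 0],
    [0.152, 0.062, 0.047, 1.394, 0]
  ]
}}

```text
time: 6.65
ee_pos: [0.5437, 0.0811, 0.1643]
tcp_rot: [-102.8, 89.5, 177.1]
wrist_force: [-0.2, 0.5, -0.4]
opening: 0.0426
```

```bash
python3 - <<'E'
from h import *
print(bot.get_obs()['time'],bot.get_obs()['opening'],bot.get_obs()['wrist_force'])
go((.544,.0827,.097,10),(.544,.0827,.16,10))
E
```

```text
6.65 0.042559613190493215 [-0.21078754  0.499166   -0.36435063]
now [0.5437 0.0811 0.1643] head 9.9 q6 88.6
[0.067, 0.001, -0.001] roll -0.002
[0.004, 0.001, -0.002] roll -0.002
```

Emit:
{"method": "apply_moves", "body": {
  "commands": [
    [0.03, 0.001, -0.001, 0, 0],
    [0.055, 0.001, -0.001, 0, 0],
    [0.067, 0.001, -0.001, 0, 0],
    [0.067, 0.001, -0.001, 0, 0],
    [0.067, 0.001, -0.001, 0, -1],
    [0.067, 0.001, -0.001, 0, -1],
    [0.067, 0.001, -0.001, 0, -1],
    [0.067, 0.001, -0.001, 0, -1],
    [0.067, 0.001, -0.001, 0, -1],
    [0.05, 0.001, -0.001, 0, -1],
    [0.02, 0.001, -0.001, 0, -1],
    [-0.005, 0.001, -0.001, 0, -1]
  ],
  "newtons": 30
}}

```text
time: 7.85
ee_pos: [0.5446, 0.0823, 0.1708]
tcp_rot: [-103.6, 89.6, 176.3]
wrist_force: [0.7, -0.1, 0.4]
opening: 0.009
```

```bash
python3 - <<'E'
from h import *
print(bot.get_obs()['opening'],bot.get_obs()['wrist_force'])
T=np.array([.4354,-.3375]);a=np.radians(-13.2);ey=np.array([-np.sin(a),np.cos(a)])
for s in (-42,-14,14,42):print(s,(T+ey*s/1000).round(4))
go((.50,-.1,.16,-13.2),(*(T-ey*.042),.12,-13.2),(*(T-ey*.042),.035,-13.2))
E
```

```text
0.008998125027572504 [ 0.72154261 -0.13643373  0.35257856]
-42 [ 0.4258 -0.3784]
-14 [ 0.4322 -0.3511]
14 [ 0.4386 -0.3239]
42 [ 0.445  -0.2966]
now [0.5446 0.0823 0.1708] head 9.9 q6 88.7
[0.011, -0.075, 0.172] roll 0.403
[0.051, -0.196, 0.434] roll 0.403
[0.136, -0.195, 0.434] roll 0.403
```

Emit:
{"method": "apply_moves", "body": {
  "commands": [
    [0, -0.015, 0.035, 0.04, -1],
    [0, -0.033, 0.075, 0.08, -1],
    [0, -0.052, 0.115, 0.12, -1],
    [0, -0.07, 0.155, 0.16, -1],
    [0, -0.088, 0.195, 0.2, -1],
    [0, -0.106, 0.235, 0.24, -1],
    [0, -0.124, 0.275, 0.28, -1],
    [0.01, -0.142, 0.315, 0.32, -1],
    [0.02, -0.16, 0.355, 0.36, -1],
    [0.03, -0.178, 0.395, 0.4, -1],
    [0.05, -0.195, 0.434, 0.403, -1],
    [0.05, -0.195, 0.434, 0.403, -1]
  ]
}}

```text
time: 9.05
ee_pos: [0.4243, -0.382, 0.1186]
tcp_rot: [-86.7, 89.4, 169.9]
wrist_force: [-0.7, 1.4, -0.0]
opening: 0.0091
```

```bash
python3 - <<'E'
from h import *
T=np.array([.4354,-.3375]);a=np.radians(-13.2);ey=np.array([-np.sin(a),np.cos(a)])
print(bot.get_obs()['opening'])
go((*(T-ey*.042),.033,-13.2),(*(T-ey*.042),.15,-13.2))
E
```

```text
0.009104725734907
now [ 0.4243 -0.382   0.1186] head -13.5 q6 61.6
[0.086, 0.002, -0.004] roll -0.004
[-0.031, 0.0, -0.004] roll -0.004
```

Emit:
{"method": "apply_moves", "body": {
  "commands": [
    [0.03, 0.002, -0.004, 0, -1],
    [0.06, 0.002, -0.004, 0, -1],
    [0.08, 0.002, -0.004, 0, -1],
    [0.086, 0.002, -0.004, 0, -1],
    [0.086, 0.002, -0.004, 0, -1],
    [0.086, 0.002, -0.004, 0, -0.1],
    [0.086, 0.002, -0.004, 0, -0.1],
    [0.086, 0.002, -0.004, 0, -0.1],
    [0.05, 0.002, -0.004, 0, -0.1],
    [0.01, 0.002, -0.004, 0, -0.1],
    [-0.03, 0.002, -0.004, 0, -0.1],
    [-0.04, 0.002, -0.004, 0, -0.1]
  ]
}}

```text
time: 10.25
ee_pos: [0.4289, -0.3798, 0.1642]
tcp_rot: [-45.6, 89.7, -149.0]
wrist_force: [0.1, 0.1, 0.4]
opening: 0.0384
```

Emit:
{"method": "apply_moves", "body": {
  "commands": [
    [0, 0, -0.04, 0, 0],
    [0, 0.001, -0.085, -0.03, 0],
    [0, 0.003, -0.13, -0.056, 0],
    [0, 0.005, -0.175, -0.056, 0],
    [0, 0.007, -0.22, -0.056, 0],
    [0, 0.009, -0.265, -0.056, 0],
    [0, 0.011, -0.31, -0.056, 0],
    [0, 0.013, -0.355, -0.056, 0],
    [0, 0.015, -0.4, -0.056, 0],
    [0, 0.015, -0.444, -0.056, 0],
    [0, 0.015, -0.444, -0.056, 0],
    [0, 0.015, -0.444, -0.056, 0]
  ]
}}

```text
time: 11.45
ee_pos: [0.5467, 0.0494, 0.1621]
tcp_rot: [-49.2, 89.6, -149.3]
wrist_force: [-0.2, -0.5, 0.2]
opening: 0.0422
```

```bash
python3 - <<'E'
from h import *
print(bot.get_obs()['opening'])
go((.5417,.0507,.097,-10),(.5417,.0507,.17,-10))
for n in ['scene']:
  c=cam(n);X=cloud(c).reshape(-1,3);a=np.radians(-13.2)
  d=X[:,:2]-[.4354,-.3375];u=d@[np.cos(a),np.sin(a)];v=d@[-np.sin(a),np.cos(a)]
  m=(abs(u)<.046)&(abs(v)<.06)&(X[:,2]>.010);print(m.sum(),u[m].mean(),v[m].mean(),X[m,2].max() if m.any() else '')
E
```

```text
0.042199006203069885
now [0.5467 0.0494 0.1621] head -10.1 q6 105.4
[0.065, -0.005, -0.001] roll -0.002
[-0.008, -0.005, -0.0] roll -0.002
77 0.004297140718790304 -0.036306116682441485 0.03776523311693469
```

Emit:
{"method": "apply_moves", "body": {
  "commands": [
    [0.03, -0.005, -0.001, 0, 0],
    [0.055, -0.005, -0.001, 0, 0],
    [0.065, -0.005, -0.001, 0, 0],
    [0.065, -0.005, -0.001, 0, 0],
    [0.065, -0.005, -0.001, 0, -1],
    [0.065, -0.005, -0.001, 0, -1],
    [0.065, -0.005, -0.001, 0, -1],
    [0.065, -0.005, -0.001, 0, -1],
    [0.065, -0.005, -0.001, 0, -1],
    [0.045, -0.005, -0.001, 0, -1],
    [0.02, -0.005, -0.001, 0, -1],
    [-0.008, -0.005, -0.001, 0, -1]
  ]
}}

```text
time: 12.7
ee_pos: [0.5417, 0.0505, 0.171]
tcp_rot: [-50.6, 89.6, -150.8]
wrist_force: [1.3, -0.2, 0.4]
opening: 0.0089
```

Emit:
{"method": "apply_moves", "body": {
  "commands": [
    [0, -0.003, 0.03, 0.0, -1],
    [0, -0.006, 0.07, 0.056, -1],
    [0, -0.01, 0.11, 0.056, -1],
    [0, -0.014, 0.15, 0.056, -1],
    [0, -0.018, 0.19, 0.056, -1],
    [0, -0.022, 0.23, 0.056, -1],
    [0, -0.026, 0.27, 0.056, -1],
    [0.01, -0.03, 0.31, 0.056, -1],
    [0.02, -0.034, 0.35, 0.056, -1],
    [0.03, -0.038, 0.39, 0.056, -1],
    [0.05, -0.038, 0.415, 0.056, -1],
    [0.05, -0.038, 0.415, 0.056, -1]
  ]
}}

```text
time: 13.9
ee_pos: [0.4289, -0.3535, 0.1204]
tcp_rot: [-64.8, 89.5, -168.4]
wrist_force: [-0.5, 0.5, -0.9]
opening: 0.009
```

```bash
python3 - <<'E'
from h import *
print(bot.get_obs()['opening'])
go((.4322,-.3511,.033,-13.2))
E
```

```text
0.009040543228731756
now [ 0.4289 -0.3535  0.1204] head -13.6 q6 64.3
[0.087, 0.003, -0.003] roll -0.007
```

Emit:
{"method": "apply_moves", "body": {
  "commands": [
    [0.03, 0.003, -0.003, 0, -1],
    [0.06, 0.003, -0.003, 0, -1],
    [0.08, 0.003, -0.003, 0, -1],
    [0.087, 0.003, -0.003, 0, -1],
    [0.087, 0.003, -0.003, 0, -1],
    [0.087, 0.003, -0.003, 0, -0.1],
    [0.087, 0.003, -0.003, 0, -0.1],
    [0.087, 0.003, -0.003, 0, -0.1],
    [0.05, 0.003, -0.003, 0, -0.1],
    [0.01, 0.003, -0.003, 0, -0.1],
    [-0.03, 0.003, -0.003, 0, -0.1],
    [-0.04, 0.003, -0.003, 0, -0.1]
  ]
}}

```text
time: 15.1
ee_pos: [0.4342, -0.3522, 0.166]
tcp_rot: [-10.6, 89.6, -114.2]
wrist_force: [0.3, -0.1, 1.4]
opening: 0.0386
```

Emit:
{"method": "apply_moves", "body": {
  "commands": [
    [0, 0, -0.04, 0, 0],
    [0, 0.001, -0.08, -0.05, 0],
    [0, 0.003, -0.12, -0.09, 0],
    [0, 0.005, -0.16, -0.09, 0],
    [0, 0.007, -0.2, -0.09, 0],
    [0, 0.009, -0.24, -0.09, 0],
    [0, 0.011, -0.28, -0.09, 0],
    [0, 0.013, -0.32, -0.09, 0],
    [0, 0.015, -0.36, -0.09, 0],
    [0, 0.016, -0.385, -0.09, 0],
    [0, 0.016, -0.385, -0.09, 0],
    [0, 0.016, -0.385, -0.09, 0]
  ]
}}

```text
time: 16.3
ee_pos: [0.5401, 0.0185, 0.1632]
tcp_rot: [-18.0, 89.6, -116.3]
wrist_force: [-0.4, 0.1, 0.5]
opening: 0.0429
```

```bash
python3 - <<'E'
from h import *
print(bot.get_obs()['opening'])
go((.5392,.019,.097,-8),(.5392,.019,.17,-8))
for n in ['scene']:
  c=cam(n);X=cloud(c).reshape(-1,3);a=np.radians(-13.2)
  d=X[:,:2]-[.4354,-.3375];u=d@[np.cos(a),np.sin(a)];v=d@[-np.sin(a),np.cos(a)]
  m=(abs(u)<.046)&(abs(v)<.06)&(X[:,2]>.025);print(m.sum(),u[m].mean(),np.sort(v[m]).round(3),X[m,2].max() if m.any() else '')
E
```

```text
0.04290106052991875
now [0.5401 0.0185 0.1632] head -8.4 q6 100.5
[0.066, -0.001, -0.001] roll -0.006
[-0.007, -0.001, -0.0] roll -0.006
75 0.004853382696989624 [-0.048 -0.047 -0.046 -0.045 -0.044 -0.044 -0.044 -0.043 -0.042 -0.041
 -0.041 -0.041 -0.04  -0.039 -0.039 -0.038 -0.038 -0.038 -0.037 -0.037
 -0.036 -0.036 -0.035 -0.035 -0.034 -0.033 -0.033 -0.033 -0.032 -0.032
 -0.032 -0.032 -0.031 -0.03  -0.03  -0.029 -0.019 -0.018 -0.018 -0.017
 -0.017 -0.017 -0.017 -0.016 -0.015 -0.014 -0.014 -0.013 -0.013 -0.013
 -0.013 -0.011 -0.011 -0.011 -0.01  -0.01  -0.008 -0.008 -0.007 -0.006
 -0.006 -0.006 -0.006 -0.005 -0.004 -0.004 -0.004 -0.004 -0.004 -0.003
 -0.003 -0.003 -0.002 -0.002 -0.002] 0.03781337963237563
```

Emit:
{"method": "apply_moves", "body": {
  "commands": [
    [0.03, -0.001, -0.001, 0, 0],
    [0.055, -0.001, -0.001, 0, 0],
    [0.066, -0.001, -0.001, 0, 0],
    [0.066, -0.001, -0.001, 0, 0],
    [0.066, -0.001, -0.001, 0, -1],
    [0.066, -0.001, -0.001, 0, -1],
    [0.066, -0.001, -0.001, 0, -1],
    [0.066, -0.001, -0.001, 0, -1],
    [0.066, -0.001, -0.001, 0, -1],
    [0.045, -0.001, -0.001, 0, -1],
    [0.02, -0.001, -0.001, 0, -1],
    [-0.008, -0.001, -0.001, 0, -1]
  ]
}}

```text
time: 17.55
ee_pos: [0.5389, 0.0191, 0.1721]
tcp_rot: [-20.6, 89.6, -119.0]
wrist_force: [-0.2, -0.5, 0.1]
opening: 0.0091
```

Emit:
{"method": "apply_moves", "body": {
  "commands": [
    [0, -0.004, 0.03, 0.03, -1],
    [0, -0.009, 0.065, 0.06, -1],
    [0, -0.014, 0.1, 0.084, -1],
    [0, -0.019, 0.135, 0.084, -1],
    [0, -0.024, 0.17, 0.084, -1],
    [0, -0.029, 0.205, 0.084, -1],
    [0, -0.034, 0.24, 0.084, -1],
    [0.01, -0.039, 0.275, 0.084, -1],
    [0.02, -0.044, 0.31, 0.084, -1],
    [0.03, -0.049, 0.34, 0.084, -1],
    [0.05, -0.049, 0.354, 0.084, -1],
    [0.05, -0.049, 0.354, 0.084, -1]
  ]
}}

```text
time: 18.75
ee_pos: [0.4372, -0.3252, 0.1223]
tcp_rot: [-39.8, 89.6, -143.2]
wrist_force: [0.1, 0.7, -0.2]
opening: 0.0092
```

```bash
python3 - <<'E'
from h import *
print(bot.get_obs()['opening'])
go((.4390,-.322,.033,-13.2))
E
```

```text
0.009187922711651907
now [ 0.4372 -0.3252  0.1223] head -13.4 q6 66.9
[0.089, 0.002, -0.004] roll -0.003
```

Emit:
{"method": "apply_moves", "body": {
  "commands": [
    [0.03, 0.002, -0.003, 0, -1],
    [0.06, 0.002, -0.003, 0, -1],
    [0.08, 0.002, -0.003, 0, -1],
    [0.089, 0.002, -0.003, 0, -1],
    [0.089, 0.002, -0.003, 0, -1],
    [0.089, 0.002, -0.003, 0, -0.1],
    [0.089, 0.002, -0.003, 0, -0.1],
    [0.089, 0.002, -0.003, 0, -0.1],
    [0.05, 0.002, -0.003, 0, -0.1],
    [0.01, 0.002, -0.003, 0, -0.1],
    [-0.03, 0.002, -0.003, 0, -0.1],
    [-0.04, 0.002, -0.003, 0, -0.1]
  ]
}}

```text
time: 19.95
ee_pos: [0.4414, -0.3235, 0.1679]
tcp_rot: [10.9, 89.5, -92.5]
wrist_force: [0.5, -0.3, -0.4]
opening: 0.0385
```

Emit:
{"method": "apply_moves", "body": {
  "commands": [
    [0, 0, -0.03, 0, 0],
    [0, 0.002, -0.06, -0.08, 0],
    [0, 0.004, -0.1, -0.16, 0],
    [0, 0.006, -0.135, -0.24, 0],
    [0, 0.008, -0.17, -0.32, 0],
    [0, 0.011, -0.205, -0.4, 0],
    [0, 0.014, -0.24, -0.48, 0],
    [0, 0.017, -0.275, -0.525, 0],
    [0, 0.02, -0.31, -0.525, 0],
    [0, 0.023, -0.3255, -0.525, 0],
    [0, 0.023, -0.3255, -0.525, 0],
    [0, 0.023, -0.3255, -0.525, 0]
  ]
}}

```text
time: 21.15
ee_pos: [0.5389, -0.0126, 0.165]
tcp_rot: [-21.4, 89.5, -94.6]
wrist_force: [0.7, -0.7, 0.3]
opening: 0.043
```

```bash
python3 - <<'E'
from h import *
print(bot.get_obs()['opening'])
go((.5371,-.0127,.097,16.9),(.5371,-.0127,.17,16.9))
E
```

```text
0.04298279218791019
now [ 0.5389 -0.0126  0.165 ] head 16.7 q6 72.2
[0.068, -0.002, -0.001] roll -0.003
[-0.005, -0.002, -0.0] roll -0.003
```

Emit:
{"method": "apply_moves", "body": {
  "commands": [
    [0.03, -0.002, -0.001, 0, 0],
    [0.055, -0.002, -0.001, 0, 0],
    [0.068, -0.002, -0.001, 0, 0],
    [0.068, -0.002, -0.001, 0, 0],
    [0.068, -0.002, -0.001, 0, -1],
    [0.068, -0.002, -0.001, 0, -1],
    [0.068, -0.002, -0.001, 0, -1],
    [0.068, -0.002, -0.001, 0, -1],
    [0.068, -0.002, -0.001, 0, -1],
    [0.045, -0.002, -0.001, 0, -1],
    [0.02, -0.002, -0.001, 0, -1],
    [-0.006, -0.002, -0.001, 0, -1]
  ]
}}

```text
time: 22.35
ee_pos: [0.5366, -0.012, 0.172]
tcp_rot: [-21.9, 89.5, -95.1]
wrist_force: [0.7, 0.0, 0.3]
opening: 0.0091
```

Emit:
{"method": "apply_moves", "body": {
  "commands": [
    [0, -0.015, 0.02, 0.06, -1],
    [0, -0.032, 0.045, 0.12, -1],
    [0, -0.05, 0.07, 0.18, -1],
    [0, -0.067, 0.095, 0.24, -1],
    [0, -0.085, 0.12, 0.3, -1],
    [0, -0.102, 0.145, 0.36, -1],
    [0, -0.12, 0.17, 0.42, -1],
    [0.01, -0.137, 0.195, 0.48, -1],
    [0.02, -0.155, 0.22, 0.525, -1],
    [0.03, -0.17, 0.243, 0.525, -1],
    [0.05, -0.17, 0.243, 0.525, -1],
    [0.05, -0.17, 0.243, 0.525, -1]
  ]
}}

```text
time: 23.55
ee_pos: [0.4426, -0.2942, 0.1226]
tcp_rot: [-13.5, 89.5, -116.9]
wrist_force: [-0.6, -0.2, 0.6]
opening: 0.0091
```

```bash
python3 - <<'E'
from h import *
print(bot.get_obs()['opening'])
go((.4455,-.2947,.033,-13.2))
E
```

```text
0.009088246050786244
now [ 0.4426 -0.2942  0.1226] head -13.4 q6 70.0
[0.09, 0.003, -0.001] roll -0.004
```

Emit:
{"method": "apply_moves", "body": {
  "commands": [
    [0.03, 0.003, -0.001, 0, -1],
    [0.06, 0.003, -0.001, 0, -1],
    [0.08, 0.003, -0.001, 0, -1],
    [0.09, 0.003, -0.001, 0, -1],
    [0.09, 0.003, -0.001, 0, -1],
    [0.09, 0.003, -0.001, 0, -0.1],
    [0.09, 0.003, -0.001, 0, -0.1],
    [0.09, 0.003, -0.001, 0, -0.1],
    [0.05, 0.003, -0.001, 0, -0.1],
    [0.01, 0.003, -0.001, 0, -0.1],
    [-0.03, 0.003, -0.001, 0, -0.1],
    [-0.04, 0.003, -0.001, 0, -0.1]
  ]
}}

```text
time: 24.75
ee_pos: [0.4473, -0.2945, 0.1681]
tcp_rot: [25.5, 89.3, -77.9]
wrist_force: [0.5, -0.4, -0.2]
opening: 0.0385
```

Emit:
{"method": "apply_moves", "body": {
  "commands": [
    [-0.01, 0, -0.04, 0, 0],
    [-0.03, 0.001, -0.08, -0.08, 0],
    [-0.05, 0.002, -0.12, -0.16, 0],
    [-0.07, 0.003, -0.16, -0.16, 0],
    [-0.09, 0.004, -0.2, -0.16, 0],
    [-0.11, 0.005, -0.24, -0.16, 0],
    [-0.13, 0.006, -0.28, -0.16, 0],
    [-0.135, 0.007, -0.32, -0.16, 0],
    [-0.135, 0.008, -0.36, -0.16, 0],
    [-0.135, 0.009, -0.377, -0.16, 0],
    [-0.135, 0.009, -0.377, -0.16, 0],
    [-0.135, 0.009, -0.377, -0.16, 0]
  ]
}}

```text
time: 25.95
ee_pos: [0.543, 0.0712, 0.2991]
tcp_rot: [13.0, 89.3, -81.3]
wrist_force: [0.2, -1.1, -0.5]
opening: 0.0429
```

```bash
cat > f.py <<'E'
from h import *
c=cam('wrist');X=cloud(c);np.savez('w2.npz',X=X,f=c['frame'],W=c['W'])
s=cam('scene');Xs=cloud(s).reshape(-1,3);a=np.radians(-13.2)
d=Xs[:,:2]-[.4354,-.3375];u=d@[np.cos(a),np.sin(a)];v=d@[-np.sin(a),np.cos(a)]
m=(abs(u)<.046)&(abs(v)<.062)&(Xs[:,2]>.028);vv=np.sort(v[m])
for q in np.split(vv,np.where(np.diff(vv)>.006)[0]+1): print('tray',len(q),q.mean().round(3),Xs[m,2].max().round(3))
P=X.reshape(-1,3);m=(abs(P[:,0]-.54)<.03)&(abs(P[:,1]-.025)<.1)&(P[:,2]>.0855)&(P[:,2]<.095);k=P[m];k=k[np.argsort(k[:,1])]
for q in np.split(k,np.where(np.diff(k[:,1])>.005)[0]+1):
    if len(q)>8: e=cv2.minAreaRect(np.float32(q[:,:2]*1000));print('rim',len(q),np.round(e[0],1),np.round(e[1],1),np.median(q[:,2]).round(4), cv2.minEnclosingCircle(np.float32(q[:,:2]*1000)))
ob=c['frame'].copy();cv2.imwrite('pics/w2.png',ob)
go((.426,.40,.30,0))
E
python3 f.py
```

```text
tray 32 -0.037 0.04
tray 33 -0.01 0.04
tray 31 0.019 0.04
tray 31 0.048 0.04
rim 120 [534.2 -44.5] [18.9 18.4] 0.0876 ((534.7059936523438, -44.726295471191406), 9.98210334777832)
rim 124 [536.8 -12.3] [18.2 18.5] 0.0876 ((536.7478637695312, -12.622819900512695), 9.659866333007812)
rim 129 [539.1  19.3] [18.9 18.2] 0.0877 ((539.050048828125, 19.245454788208008), 9.822933197021484)
rim 126 [541.5  51. ] [19.1 17.7] 0.0876 ((541.3333129882812, 51.2307243347168), 9.757803916931152)
rim 137 [543.5  83.4] [19.1 18.2] 0.0876 ((543.7775268554688, 83.10511016845703), 9.714070320129395)
now [0.543  0.0705 0.2994] head -4.3 q6 102.1
[-0.005, -0.141, -0.32] roll -0.075
```

View pics/w2.png

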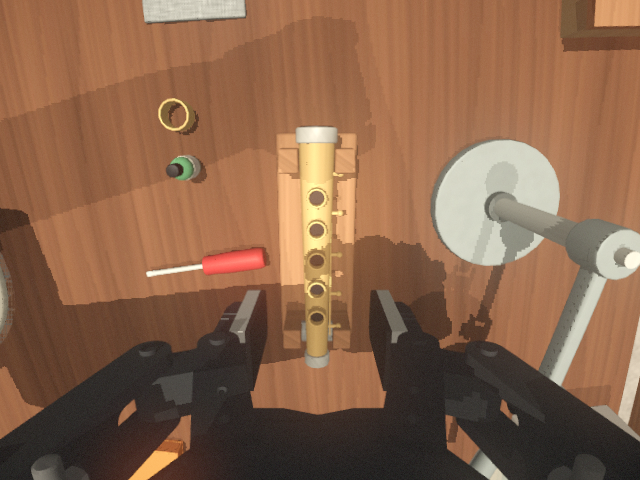

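Emit:
{"method": "apply_moves", "body": {
  "commands": [
    [0, -0.018, -0.04, -0.02, 0],
    [0, -0.035, -0.08, -0.04, 0],
    [0, -0.053, -0.12, -0.06, 0],
    [0, -0.07, -0.16, -0.075, 0],
    [0, -0.088, -0.2, -0.075, 0],
    [0, -0.106, -0.24, -0.075, 0],
    [0, -0.124, -0.28, -0.075, 0],
    [0, -0.141, -0.32, -0.075, 0],
    [0, -0.141, -0.32, -0.075, 0],
    [0, -0.141, -0.32, -0.075, 0]
  ]
}}

```text
time: 27.05
ee_pos: [0.4266, 0.3998, 0.2952]
tcp_rot: [10.6, 89.3, -79.4]
wrist_force: [0.1, -0.1, 0.3]
opening: 0.0429
```

```bash
cat > g.py <<'E'
from h import *
import sys
def R(k,t):
    if len(k)<10: print(t,len(k));return
    r=cv2.minAreaRect(np.float32(k[:,:2]*1000));w,h=r[1];a=r[2]if h>w else r[2]-90
    print(t,len(k),np.round(r[0],1),np.round((w,h),1),'yaw',round(a,1),'z',np.median(k[:,2]).round(4)); return r
c=cam('wrist');X=cloud(c);np.savez('w3.npz',X=X,f=c['frame'],W=c['W']);cv2.imwrite('pics/%s.png'%sys.argv[1],c['frame'])
P=X.reshape(-1,3);C=c['frame'].reshape(-1,3).astype(int);b=(P[:,0]>.34)&(P[:,0]<.53)&(P[:,1]>.24)&(P[:,1]<.47)
R(P[b&(P[:,2]>.044)&(P[:,2]<.054)],'rail');R(P[b&(P[:,2]>.0125)&(P[:,2]<.02)],'sole')
sat=C.max(1)-C.min(1); m=b&(P[:,2]>.0035)&(P[:,2]<.009)&(sat<40)
R(P[m],'pad raw')
im=np.zeros(307200,np.uint8);im[m|(b&(P[:,2]>.0125)&(P[:,2]<.02))]=255;im=cv2.morphologyEx(im.reshape(480,640),cv2.MORPH_OPEN,np.ones((7,7)))
n,l,st,_=cv2.connectedComponentsWithStats(im);i=1+np.argmax(st[1:,4]);R(X[l==i],'pad')
for u,v in[(0,0)]:go((.426,.354,.1,2))
E
python3 g.py w3
```

```text
rail 965 [425.9 356.3] [18.  68.9] yaw 4.2 z 0.0475
sole 2478 [425.9 356. ] [ 46. 110.] yaw 4.2 z 0.0159
pad raw 8383 [431.1 354.5] [164.8 109.7] yaw -2.6 z 0.0059
pad 10661 [431.2 354.4] [164.6 109.5] yaw -2.7 z 0.0062
now [0.4269 0.3991 0.2955] head -0.1 q6 133.4
[0.196, -0.001, 0.043] roll -0.036
```

View pics/w3.png

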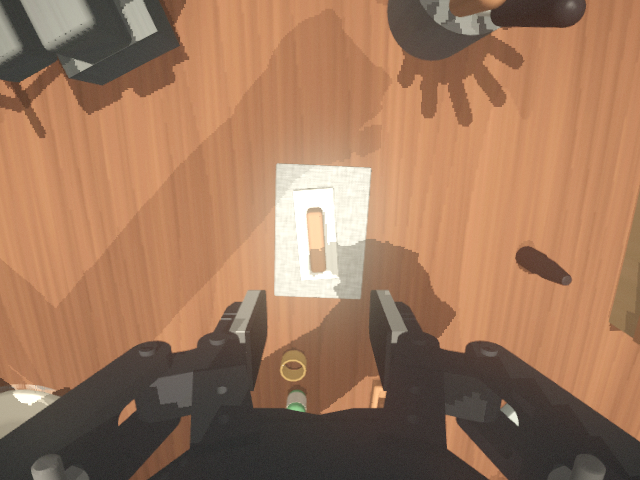

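Emit:
{"method": "apply_moves", "body": {
  "commands": [
    [0.03, -0.001, 0.01, -0.03, 0.2],
    [0.07, -0.001, 0.02, -0.06, 0.2],
    [0.11, -0.001, 0.03, -0.075, 0.2],
    [0.15, -0.001, 0.043, -0.075, 0.2],
    [0.19, -0.001, 0.043, -0.075, 0.2],
    [0.215, -0.001, 0.043, -0.075, 0.2],
    [0.215, -0.001, 0.043, -0.075, 0.2],
    [0.215, -0.001, 0.043, -0.075, 0.2]
  ]
}}

```text
time: 27.9
ee_pos: [0.4272, 0.3526, 0.0822]
tcp_rot: [11.4, 89.3, -74.5]
wrist_force: [0.1, -0.4, 1.0]
opening: 0.0518
```

```bash
python3 - <<'E'
from h import *
go((.4259,.3561,.022,4.2))
s=cam('scene');X=cloud(s).reshape(-1,3);b=(X[:,0]>.34)&(X[:,0]<.53)&(X[:,1]>.24)&(X[:,1]<.47)&(X[:,2]>.0125)&(X[:,2]<.02)
print(X[b].mean(0),b.sum()) 
Y=np.load('scene1.npz')['X'].reshape(-1,3);b=(Y[:,0]>.34)&(Y[:,0]<.53)&(Y[:,1]>.24)&(Y[:,1]<.47)&(Y[:,2]>.0125)&(Y[:,2]<.02);print(Y[b].mean(0),b.sum())
E
```

```text
now [0.4272 0.3526 0.0822] head 4.1 q6 125.7
[0.06, -0.001, -0.004] roll -0.001
[0.43363352 0.35200818 0.01558519] 457
[0.43330424 0.35431381 0.01563707] 462
```

Emit:
{"method": "apply_moves", "body": {
  "commands": [
    [0.03, -0.001, -0.003, 0, 0.2],
    [0.05, -0.001, -0.004, 0, 0.2],
    [0.06, -0.001, -0.004, 0, 0.2],
    [0.06, -0.001, -0.004, 0, 0.2],
    [0.06, -0.001, -0.004, 0, -1],
    [0.06, -0.001, -0.004, 0, -1],
    [0.06, -0.001, -0.004, 0, -1],
    [0.06, -0.001, -0.004, 0, -1],
    [0.06, -0.001, -0.004, 0, -1],
    [0.06, -0.001, -0.004, 0, -1]
  ],
  "newtons": 60
}}

```text
time: 28.95
ee_pos: [0.4271, 0.3572, 0.0247]
tcp_rot: [31.3, 89.4, -54.6]
wrist_force: [-0.9, -0.6, 6.3]
opening: 0.0173
```

```bash
python3 - <<'E'
from h import *
o=bot.get_obs();print(o['opening'],o['wrist_force'],o['time'])
go((.4259,.3561,.14,-4.1),(.5345,-.0446,.18,-4.1))
E
```

```text
0.017281996797977543 [-0.91887942 -0.57812568  6.28113994] 28.95
now [0.4271 0.3572 0.0247] head 4.2 q6 126.1
[-0.115, -0.001, 0.002] roll 0.144
[-0.151, 0.079, 0.41] roll 0.144
```

Emit:
{"method": "apply_moves", "body": {
  "commands": [
    [-0.02, 0, 0, 0, -1],
    [-0.05, 0, 0, 0, -1],
    [-0.09, 0, 0, 0, -1],
    [-0.13, 0, 0, 0, -1],
    [-0.145, 0.006, 0.03, 0.02, -1],
    [-0.145, 0.013, 0.07, 0.04, -1],
    [-0.145, 0.02, 0.11, 0.06, -1],
    [-0.145, 0.028, 0.15, 0.08, -1],
    [-0.145, 0.036, 0.19, 0.1, -1],
    [-0.145, 0.044, 0.23, 0.12, -1],
    [-0.145, 0.052, 0.27, 0.144, -1],
    [-0.145, 0.06, 0.31, 0.144, -1]
  ]
}}

```text
time: 30.15
ee_pos: [0.5085, 0.0519, 0.1728]
tcp_rot: [38.0, 89.4, -56.1]
wrist_force: [0.5, 1.3, -4.9]
opening: 0.017
```

```bash
python3 - <<'E'
from h import *
o=bot.get_obs();print(o['opening'],o['wrist_force'],o['time'])
go((.5346,-.0435,.165,-4.1))
E
```

```text
0.017025188613560973 [ 0.53808002  1.3068844  -4.90900764] 30.15
now [0.5085 0.0519 0.1728] head -4.1 q6 100.3
[0.009, 0.033, 0.093] roll -0.001
```

Emit:
{"method": "apply_moves", "body": {
  "commands": [
    [0.0, 0.012, 0.035, 0, -1],
    [0.0, 0.024, 0.07, 0, -1],
    [0.0, 0.033, 0.093, 0, -1],
    [0.008, 0.033, 0.093, 0, -1],
    [0.008, 0.033, 0.093, 0, -1],
    [0.008, 0.033, 0.093, 0, -1],
    [0.008, 0.033, 0.093, 0, -1]
  ]
}}

```text
time: 30.85
ee_pos: [0.5346, -0.0424, 0.1661]
tcp_rot: [38.9, 89.4, -55.1]
wrist_force: [0.2, -1.0, -5.2]
opening: 0.0168
```

```bash
cat > k.py <<'E'
from h import *
o=bot.get_obs();print('op',o['opening'].round(4),'F',np.round(o['wrist_force'],1),'M',np.round(o['torque'],2),'t',o['time'])
go((.5346,-.0435,.112,-4.1),(.5346,-.0435,.107,-4.1))
c=cam('wrist');X=cloud(c);cv2.imwrite('pics/w4.png',c['frame']);P=X.reshape(-1,3)
zs=P[:,2]; p=pose()[0]
# rail top & sole in tool-height terms
for lo,hi in [(-.012,.003),(.018,.032)]:
    m=(abs(P[:,0]-p[0])<.05)&(abs(P[:,1]-p[1])<.07)&(zs>p[2]+lo)&(zs<p[2]+hi)
    k=P[m]
    if len(k)>10: r=cv2.minAreaRect(np.float32(k[:,:2]*1000));print(len(k),np.round(r[0],1),np.round(r[1],1),r[2],np.percentile(k[:,2],[5,50,95]).round(4))
E
python3 k.py
```

```text
Traceback (most recent call last):
  File "k.py", line 2, in <module>
    o=bot.get_obs();print('op',o['opening'].round(4),'F',np.round(o['wrist_force'],1),'M',np.round(o['torque'],2),'t',o['time'])
                               ^^^^^^^^^^^^^^^^^^
AttributeError: 'float' object has no attribute 'round'
```

```bash
sed -i "s/o\['opening'\].round(4)/round(o['opening'],4)/" k.py; python3 k.py
```

```text
op 0.0168 F [ 0.2 -1.  -5.2] M [0.01 0.03 0.  ] t 30.85
now [ 0.5346 -0.0424  0.1661] head -4.1 q6 89.8
[0.054, -0.0, 0.001] roll 0.001
[0.059, -0.0, 0.001] roll 0.001
10117 [535.3 -42.9] [109.7  46.4] 85.85716247558594 [0.1561 0.1572 0.1583]
9354 [533.3 -41.4] [68.  41.9] 67.13192749023438 [0.1861 0.1889 0.1933]
```

View pics/w4.png

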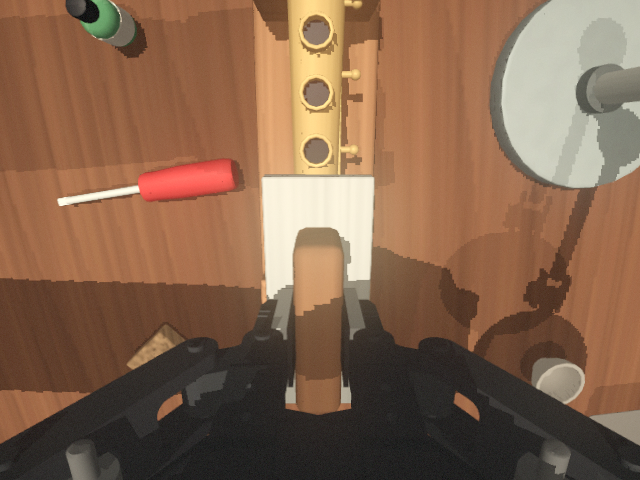

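Emit:
{"method": "apply_moves", "body": {
  "commands": [
    [0.02, -0.001, 0.003, 0, -1],
    [0.04, -0.001, 0.003, 0, -1],
    [0.05, -0.001, 0.003, 0, -1],
    [0.055, -0.001, 0.003, 0, -1],
    [0.055, -0.001, 0.003, 0, -1],
    [0.055, -0.001, 0.003, 0, -1]
  ]
}}

```text
time: 31.5
ee_pos: [0.5342, -0.0457, 0.1121]
tcp_rot: [44.0, 89.3, -50.0]
wrist_force: [-0.3, 0.4, -5.1]
opening: 0.0169
```

```bash
cat > k2.py <<'E'
from h import *
o=bot.get_obs();print('op',round(o['opening'],4),'F',np.round(o['wrist_force'],1),'M',np.round(o['torque'],2),'t',round(o['time'],2))
go((.5345,-.0446+.0007,.1065,-4.1),(.5436,.0835+.0007,.1065,-4.1))
E
python3 k2.py
```

```text
op 0.0169 F [-0.3  0.4 -5.1] M [0.01 0.08 0.01] t 31.5
now [ 0.5342 -0.0457  0.1121] head -4.0 q6 89.4
[0.006, 0.0, -0.002] roll 0.001
[0.005, 0.0, -0.13] roll 0.001
```

Emit:
{"method": "apply_moves", "body": {
  "commands": [
    [0.002, 0, 0, 0, -1],
    [0.003, 0, 0, 0, -1],
    [0.004, 0, 0, 0, -1],
    [0.005, 0, 0, 0, -1],
    [0.005, 0, 0, 0, -1]
  ]
}}

```text
time: 32.0
ee_pos: [0.5342, -0.0458, 0.1069]
tcp_rot: [43.2, 89.4, -50.9]
wrist_force: [-0.6, 0.4, -5.1]
opening: 0.0167
```

Emit:
{"method": "apply_moves", "body": {
  "commands": [
    [0.001, 0, 0, 0, -1],
    [0.001, 0, 0, 0, -1]
  ]
}}

```text
time: 32.2
ee_pos: [0.5343, -0.0458, 0.1067]
tcp_rot: [46.2, 89.3, -47.9]
wrist_force: [-3.3, 0.2, 2.4]
opening: 0.0167
```

```bash
python3 k2.py
```

```text
op 0.0167 F [-3.3  0.2  2.4] M [0.11 0.67 0.06] t 32.2
now [ 0.5343 -0.0458  0.1067] head -4.1 q6 89.4
[0.0, 0.0, -0.002] roll 0.001
[-0.001, 0.0, -0.13] roll 0.001
```

Emit:
{"method": "apply_moves", "body": {
  "commands": [
    [0.0006, 0, -0.002, 0, -1],
    [0.0006, 0, -0.0045, 0, -1],
    [0.0006, 0, -0.007, 0, -1],
    [0.0006, 0, -0.0095, 0, -1],
    [0.0006, 0, -0.012, 0, -1],
    [0.0006, 0, -0.0145, 0, -1],
    [0.0006, 0, -0.017, 0, -1],
    [0.0006, 0, -0.0195, 0, -1]
  ]
}}

```text
time: 33.0
ee_pos: [0.5362, -0.0266, 0.1067]
tcp_rot: [48.0, 89.2, -46.0]
wrist_force: [-0.7, -5.7, 6.5]
opening: 0.0168
```

```bash
python3 k2.py
```

```text
op 0.0168 F [-0.7 -5.7  6.5] M [-1.12  0.16  0.03] t 33.0
now [ 0.5362 -0.0266  0.1067] head -4.1 q6 91.5
[0.0, -0.0, 0.017] roll 0.001
[-0.001, -0.0, -0.111] roll 0.001
```

Emit:
{"method": "apply_moves", "body": {
  "commands": [
    [0.0003, 0, -0.0025, 0, -1],
    [0.0003, 0, -0.005, 0, -1],
    [0.0003, 0, -0.0075, 0, -1],
    [0.0003, 0, -0.01, 0, -1],
    [0.0003, 0, -0.0125, 0, -1],
    [0.0003, 0, -0.015, 0, -1],
    [0.0003, 0, -0.0175, 0, -1],
    [0.0003, 0, -0.02, 0, -1],
    [0.0003, 0, -0.0225, 0, -1],
    [0.0003, 0, -0.025, 0, -1]
  ]
}}

```text
time: 34.0
ee_pos: [0.5383, -0.0018, 0.1067]
tcp_rot: [48.9, 89.1, -45.2]
wrist_force: [-0.5, -6.6, 5.9]
opening: 0.0169
```

```bash
python3 k2.py
```

```text
op 0.0169 F [-0.5 -6.6  5.9] M [-1.15  0.19  0.02] t 34.0
now [ 0.5383 -0.0018  0.1067] head -4.1 q6 94.2
[0.001, -0.001, 0.042] roll 0.0
[-0.001, -0.001, -0.086] roll 0.0
```

Emit:
{"method": "apply_moves", "body": {
  "commands": [
    [0.0001, 0, -0.0025, 0, -1],
    [0.0001, -0.0005, -0.005, 0, -1],
    [0.0001, -0.0005, -0.0075, 0, -1],
    [0.0001, -0.0005, -0.01, 0, -1],
    [0.0001, -0.0005, -0.0125, 0, -1],
    [0.0001, -0.0005, -0.015, 0, -1],
    [0.0001, -0.0005, -0.0175, 0, -1],
    [0.0001, -0.0005, -0.02, 0, -1],
    [0.0001, -0.0005, -0.0225, 0, -1],
    [0.0001, -0.0005, -0.025, 0, -1],
    [0.0001, -0.0005, -0.0275, 0, -1],
    [0.0001, -0.0005, -0.03, 0, -1]
  ]
}}

```text
time: 35.2
ee_pos: [0.5401, 0.0281, 0.1067]
tcp_rot: [49.2, 89.1, -44.9]
wrist_force: [-0.5, -6.3, 6.6]
opening: 0.0168
```

```bash
python3 k2.py
```

```text
op 0.0168 F [-0.5 -6.3  6.6] M [-1.19  0.15  0.06] t 35.2
now [0.5401 0.0281 0.1067] head -4.1 q6 97.4
[0.001, -0.0, 0.072] roll 0.0
[-0.0, -0.001, -0.056] roll 0.0
```

Emit:
{"method": "apply_moves", "body": {
  "commands": [
    [0, 0, -0.0025, 0, -1],
    [0, 0, -0.005, 0, -1],
    [0, 0, -0.0075, 0, -1],
    [0, 0, -0.01, 0, -1],
    [0, 0, -0.0125, 0, -1],
    [0, 0, -0.015, 0, -1],
    [0, 0, -0.0175, 0, -1],
    [0, 0, -0.02, 0, -1],
    [0, 0, -0.0225, 0, -1],
    [0, 0, -0.025, 0, -1],
    [0, 0, -0.0275, 0, -1],
    [0, 0, -0.03, 0, -1]
  ]
}}

```text
time: 36.4
ee_pos: [0.5424, 0.0581, 0.1067]
tcp_rot: [49.1, 89.1, -45.0]
wrist_force: [-0.7, -5.4, 5.8]
opening: 0.0168
```

```bash
python3 k2.py
```

```text
op 0.0168 F [-0.7 -5.4  5.8] M [-1.16  0.15  0.02] t 36.4
now [0.5424 0.0581 0.1067] head -4.1 q6 100.6
[0.001, -0.001, 0.102] roll 0.0
[-0.0, -0.001, -0.026] roll 0.0
```

Emit:
{"method": "apply_moves", "body": {
  "commands": [
    [0, 0, -0.0025, 0, -1],
    [0, 0, -0.005, 0, -1],
    [0, 0, -0.0075, 0, -1],
    [0, 0, -0.01, 0, -1],
    [0, 0, -0.0125, 0, -1],
    [0, 0, -0.015, 0, -1],
    [0, 0, -0.0175, 0, -1],
    [0, 0, -0.02, 0, -1],
    [0, 0, -0.0225, 0, -1],
    [0, 0, -0.025, 0, -1],
    [0, 0, -0.0272, 0, -1],
    [0, 0, -0.0272, 0, -1]
  ]
}}

```text
time: 37.6
ee_pos: [0.5443, 0.0855, 0.1067]
tcp_rot: [49.5, 89.1, -44.6]
wrist_force: [-0.5, -3.4, 5.9]
opening: 0.0168
```

```bash
python3 k2.py; python3 - <<'E'
from h import *
s=cam('scene');X=cloud(s).reshape(-1,3);m=(abs(X[:,0]-.54)<.05)&(abs(X[:,1]-.08)<.1)&(X[:,2]>.094)&(X[:,2]<.102);k=X[m];r=cv2.minAreaRect(np.float32(k[:,:2]*1000));print(len(k),r,np.median(k[:,2]))
E
```

```text
op 0.0168 F [-0.5 -3.4  5.9] M [-0.9   0.14  0.01] t 37.6
now [0.5443 0.0855 0.1067] head -4.1 q6 103.4
[0.002, -0.001, 0.13] roll 0.0
[0.0, -0.001, 0.001] roll 0.0
560 ((544.7877807617188, 85.55352020263672), (109.69710540771484, 48.14556121826172), 84.73499298095703) 0.09708195835173256
```

Emit:
{"method": "apply_moves", "body": {
  "commands": [
    [-0.01, 0, 0, 0, -1],
    [-0.03, 0, 0, 0, -1],
    [-0.06, 0, 0, 0, -1],
    [-0.065, -0.015, -0.03, 0, -1],
    [-0.065, -0.035, -0.065, -0.024, -1],
    [-0.065, -0.053, -0.1, -0.024, -1],
    [-0.065, -0.071, -0.14, -0.024, -1],
    [-0.065, -0.09, -0.18, -0.024, -1],
    [-0.065, -0.11, -0.22, -0.024, -1],
    [-0.065, -0.132, -0.261, -0.024, -1],
    [-0.065, -0.132, -0.261, -0.024, -1],
    [-0.065, -0.132, -0.261, -0.024, -1]
  ]
}}

```text
time: 38.85
ee_pos: [0.4291, 0.3572, 0.1663]
tcp_rot: [40.9, 89.1, -51.6]
wrist_force: [-0.1, -0.6, -5.4]
opening: 0.0166
```

```bash
cat > m.py <<'E'
from h import *
o=bot.get_obs();print('op',round(o['opening'],4),'F',np.round(o['wrist_force'],1),'t',o['time'])
c=cam('wrist');P=cloud(c).reshape(-1,3);p=pose()[0]
m=(abs(P[:,0]-p[0])<.05)&(abs(P[:,1]-p[1])<.07)&(P[:,2]>p[2]-.012)&(P[:,2]<p[2]-.004)
k=P[m];r=cv2.minAreaRect(np.float32(k[:,:2]*1000));print(len(k),np.round(r[0],1),np.round(r[1],1),r[2],'off',np.round(np.array(r[0])-p[:2]*1000,1))
A=np.c_[k[:,:2]-k[:,:2].mean(0),np.ones(len(k))];print('plane slope',np.linalg.lstsq(A,k[:,2],rcond=None)[0].round(4))
go((.4312,.355,.03,-2.7),(.4312,.355,.025,-2.7))
E
python3 m.py
```

```text
op 0.0166 F [-0.1 -0.6 -5.4] t 38.85
9940 [430.1 356.7] [109.8  46.4] 87.4805679321289 off [0.3 0.5]
plane slope [ 0.0074 -0.0047  0.1573]
now [0.4298 0.3562 0.1665] head -2.6 q6 132.7
[0.137, 0.0, -0.0] roll 0.001
[0.142, -0.0, -0.001] roll 0.001
```

Emit:
{"method": "apply_moves", "body": {
  "commands": [
    [0.04, 0, 0.001, 0, -1],
    [0.08, 0, 0.001, 0, -1],
    [0.115, 0, 0.001, 0, -1],
    [0.13, 0, 0.001, 0, -1],
    [0.136, 0, 0.001, 0, -1],
    [0.136, 0, 0.001, 0, -1],
    [0.136, 0, 0.001, 0, -1]
  ]
}}

```text
time: 39.6
ee_pos: [0.4321, 0.3542, 0.0325]
tcp_rot: [51.8, 89.1, -40.8]
wrist_force: [0.1, -1.0, -4.8]
opening: 0.0166
```

```bash
python3 - <<'E'
from h import *
o=bot.get_obs();print('op',round(o['opening'],4),'F',np.round(o['wrist_force'],1),'t',o['time'])
go((.4309,.3539,.025,-2.7))
E
```

```text
op 0.0166 F [ 0.1 -1.  -4.8] t 39.6
now [0.4321 0.3542 0.0325] head -2.6 q6 132.4
[0.008, -0.001, 0.0] roll 0.001
```

Emit:
{"method": "apply_moves", "body": {
  "commands": [
    [0.003, -0.001, 0, 0, -1],
    [0.006, -0.001, 0, 0, -1],
    [0.0075, -0.001, 0, 0, -1],
    [0.0075, -0.001, 0, 0, -1],
    [0.0075, -0.001, 0, 0, 0.2],
    [0.0075, -0.001, 0, 0, 0.2],
    [0.0075, -0.001, 0, 0, 0.2],
    [0.0075, -0.001, 0, 0, 0.2],
    [-0.03, -0.001, 0, 0, 0.2],
    [-0.07, -0.001, 0, 0, 0.2],
    [-0.11, -0.001, 0, 0, 0.2],
    [-0.15, -0.001, 0, 0, 0.2]
  ]
}}

```text
time: 40.8
ee_pos: [0.4291, 0.3556, 0.1843]
tcp_rot: [53.3, 89.1, -39.4]
wrist_force: [1.0, 1.5, 0.4]
opening: 0.0512
```

Emit:
{"method": "apply_moves", "body": {
  "commands": [
    [-0.04, 0, -0.015, 0, 0],
    [-0.08, 0, -0.03, 0, 0],
    [-0.11, 0, -0.045, 0, 0],
    [-0.11, 0, -0.045, 0, 0],
    [-0.11, 0, -0.045, 0, 0]
  ]
}}

```text
time: 41.3
ee_pos: [0.43, 0.4021, 0.294]
tcp_rot: [55.9, 89.1, -36.7]
wrist_force: [0.0, -0.8, -0.0]
opening: 0.0422
```

```bash
python3 g.py w5; python3 - <<'E'
from h import *
print(bot.get_obs()['time'])
c=cam('scene');X=cloud(c);f=c['frame'];P=X.reshape(-1,3);C=f.reshape(-1,3)
m=(P[:,2]>.19)&(P[:,2]<.33)&(P[:,0]>.5)&(P[:,1]<.1)&(P[:,1]>-.35)&(P[:,0]<.85)
k=P[m];dk=C[m].max(1)<70
print(m.sum(),dk.sum(),k[dk].mean(0),k[dk].min(0),k[dk].max(0))
h=k[dk];print('end',h[np.argsort(np.hypot(h[:,0]-.754,h[:,1]-.048))][-15:].mean(0))
E
```

```text
rail 953 [432.2 353.7] [68.9 16.9] yaw -3.0 z 0.0475
sole 2515 [432. 353.] [110.6  46. ] yaw -2.7 z 0.0158
pad raw 8383 [431.2 354.5] [164.6 109.6] yaw -2.5 z 0.0059
pad 10669 [431.1 354.8] [163.8 109.4] yaw -2.5 z 0.0062
now [0.4298 0.4016 0.293 ] head -2.6 q6 136.1
[0.193, -0.004, 0.046] roll -0.081
41.35
6080 218 [ 0.68858326 -0.19471421  0.26871497] [ 0.66916024 -0.25114548  0.19066597] [0.769887   0.06215127 0.29825786]
end [ 0.67556714 -0.2474884   0.29392182]
```

Emit:
{"method": "apply_moves", "body": {
  "commands": [
    [-0.02, 0.013, 0.035, 0, 0.4],
    [-0.04, 0.026, 0.08, 0.05, 0.4],
    [-0.05, 0.042, 0.12, 0.1, 0.4],
    [-0.05, 0.056, 0.16, 0.15, 0.4],
    [-0.05, 0.07, 0.2, 0.2, 0.4],
    [-0.05, 0.084, 0.24, 0.216, 0.4],
    [-0.05, 0.1, 0.28, 0.216, 0.4],
    [-0.05, 0.114, 0.32, 0.216, 0.4],
    [-0.05, 0.13, 0.36, 0.216, 0.4],
    [-0.05, 0.14, 0.395, 0.216, 0.4],
    [-0.05, 0.14, 0.395, 0.216, 0.4],
    [-0.05, 0.14, 0.395, 0.216, 0.4]
  ]
}}

```text
time: 42.6
ee_pos: [0.5502, -0.0001, 0.3475]
tcp_rot: [54.1, 89.2, -51.1]
wrist_force: [0.7, 0.9, 0.3]
opening: 0.0598
```

```bash
python3 - <<'E'
from h import *
go((.6807,-.2268,.345,-15),(.6807,-.2268,.255,-15))
c=cam('wrist');cv2.imwrite('pics/w6.png',c['frame']);P=cloud(c).reshape(-1,3);C=c['frame'].reshape(-1,3)
# foot circle
m=(P[:,2]>.008)&(P[:,2]<.024)&(np.hypot(P[:,0]-.754,P[:,1]-.05)<.1);k=P[m];print(m.sum())
from scipy.optimize import least_squares
for S in ['scene0','scene1','side0','side1']:
    P2=np.load(S+'.npz')['X'].reshape(-1,3);m2=(P2[:,2]>.012)&(P2[:,2]<.022)&(np.hypot(P2[:,0]-.754,P2[:,1]-.05)<.078);k2=P2[m2]
    h=cv2.convexHull(np.float32(k2[:,:2])).reshape(-1,2);r=least_squares(lambda a:np.hypot(*(h-a[:2]).T)-.075,[.754,.05],loss='soft_l1',f_scale=.002);print(S,len(k2),r.x.round(4),np.abs(r.fun).mean().round(4))
m=(P[:,2]>.19)&(P[:,2]<.33)&(P[:,0]>.55)&(C.max(1)<60)&(P[:,1]<-.1);k=P[m];print(m.sum(), k.mean(0) if m.any() else '')
E
```

```text
now [ 5.502e-01 -1.000e-04  3.475e-01] head -15.2 q6 105.5
[0.006, 0.185, 0.185] roll -0.003
[0.096, 0.184, 0.184] roll -0.003
10229
scene0 2365 [0.752 0.05 ] 0.0007
scene1 2382 [0.7519 0.0502] 0.0008
side0 757 [0.7516 0.0479] 0.0006
side1 743 [0.7514 0.0477] 0.0008
0
```

Emit:
{"method": "apply_moves", "body": {
  "commands": [
    [0.003, 0.03, 0.03, 0, 0.4],
    [0.003, 0.06, 0.06, 0, 0.4],
    [0.003, 0.09, 0.09, 0, 0.4],
    [0.003, 0.12, 0.12, 0, 0.4],
    [0.003, 0.15, 0.15, 0, 0.4],
    [0.003, 0.184, 0.184, 0, 0.4],
    [0.003, 0.184, 0.184, 0, 0.4],
    [0.003, 0.184, 0.184, 0, 0.4]
  ]
}}

```text
time: 43.45
ee_pos: [0.6753, -0.2228, 0.3406]
tcp_rot: [60.8, 89.0, -44.3]
wrist_force: [0.7, -0.1, 0.3]
opening: 0.0596
```

```bash
python3 - <<'E'
from h import *
print(bot.get_obs()['wrist_force'],bot.get_obs()['q'].round(0))
go((.6807,-.2268,.255,-15))
c=cam('wrist');cv2.imwrite('pics/w6.png',c['frame'])
E
```

```text
[ 0.65027502 -0.13812575  0.32300829] [-18.  41.  71. 119.  -0.  87.]
now [ 0.6753 -0.2228  0.3406] head -15.1 q6 87.0
[0.086, 0.005, 0.002] roll -0.001
```

View pics/w6.png

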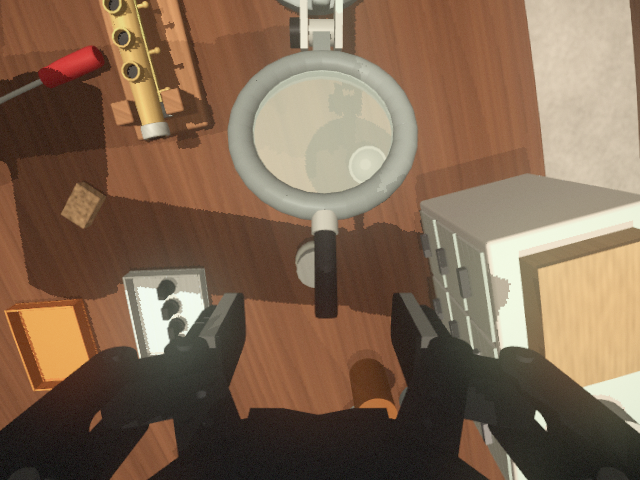

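Emit:
{"method": "apply_moves", "body": {
  "commands": [
    [0.03, 0.002, 0.002, 0, 0.4],
    [0.06, 0.002, 0.002, 0, 0.4],
    [0.082, 0.002, 0.002, 0, 0.4],
    [0.082, 0.002, 0.002, 0, 0.4],
    [0.082, 0.002, 0.002, 0, 0.4],
    [0.082, 0.002, 0.002, 0, -0.3],
    [0.082, 0.002, 0.002, 0, -0.3],
    [0.082, 0.002, 0.002, 0, -0.3]
  ],
  "newtons": 20
}}

```text
time: 44.3
ee_pos: [0.6779, -0.2253, 0.2625]
tcp_rot: [67.4, 88.7, -37.6]
wrist_force: [-0.4, -0.0, 0.0]
opening: 0.0299
```

```bash
python3 - <<'E'
from h import *
print(bot.get_obs()['wrist_force'],bot.get_obs()['q'].round(1))
post=np.array([.753,.049]);pt=lambda f,z=.255,r=.285:(*(post+r*np.array([-np.cos(np.radians(f)),-np.sin(np.radians(f))])),z,-90+f if f>17 else -73)
go(*[pt(f) for f in [75]+list(range(70,5,-5))+[7.7]])
E
```

```text
[-0.35758586 -0.01388086  0.0248365 ] [-18.2  30.6  45.8 103.9  -0.4  86.8]
now [ 0.6779 -0.2253  0.2625] head -15.0 q6 86.8
[0.008, 0.001, 0.001] roll -0.0
[0.007, -0.023, -0.001] roll 0.087
[0.007, -0.048, -0.004] roll 0.174
[0.006, -0.072, -0.009] roll 0.261
[0.005, -0.096, -0.017] roll 0.349
[0.005, -0.119, -0.026] roll 0.436
[0.004, -0.141, -0.038] roll 0.523
[0.004, -0.162, -0.051] roll 0.61
[0.003, -0.182, -0.066] roll 0.698
[0.003, -0.2, -0.083] roll 0.785
[0.002, -0.217, -0.101] roll 0.872
[0.002, -0.232, -0.121] roll 0.96
[0.001, -0.245, -0.142] roll 1.012
[0.001, -0.257, -0.164] roll 1.012
[0.001, -0.262, -0.174] roll 1.012
```

Emit:
{"method": "apply_moves", "body": {
  "commands": [
    [0.006, -0.023, -0.001, 0.087, -0.3],
    [0.006, -0.048, -0.004, 0.174, -0.3],
    [0.006, -0.072, -0.009, 0.261, -0.3],
    [0.006, -0.096, -0.017, 0.349, -0.3],
    [0.005, -0.119, -0.026, 0.436, -0.3],
    [0.004, -0.141, -0.038, 0.523, -0.3],
    [0.004, -0.162, -0.051, 0.61, -0.3],
    [0.003, -0.182, -0.066, 0.698, -0.3],
    [0.003, -0.2, -0.083, 0.785, -0.3],
    [0.002, -0.217, -0.101, 0.872, -0.3],
    [0.002, -0.232, -0.121, 0.96, -0.3],
    [0.002, -0.232, -0.121, 0.96, -0.3]
  ]
}}

```text
time: 45.5
ee_pos: [0.4849, -0.0468, 0.2559]
tcp_rot: [125.4, 88.7, -34.7]
wrist_force: [1.0, -0.1, -0.2]
opening: 0.03
```

```bash
cat > n.py <<'E'
from h import *
import sys
from scipy.optimize import least_squares
o=bot.get_obs();print('t',o['time'],'F',np.round(o['wrist_force'],1),'op',round(o['opening'],4))
hole=np.array([.5390,.0193])
for n in ['scene','side']:
    c=cam(n);X=cloud(c).reshape(-1,3);C=c['frame'].reshape(-1,3).astype(int)
    m=(X[:,2]>.165)&(X[:,2]<.285)&(X[:,0]>.46)&(X[:,0]<.66)&(abs(X[:,1])<.16)&(C.max(1)>85)&(C.max(1)-C.min(1)<45)
    k=X[m]
    if len(k)<100: print(n,len(k));continue
    # fit: torus-like ring: plane + circle; residual to centreline of radius .052
    def res(a):
        th,t=a[3],a[4]; u=np.array([-np.cos(th)*np.cos(t),-np.sin(th)*np.cos(t),np.sin(t)]);w=np.array([np.sin(th),-np.cos(th),0]);nn=np.cross(u,w)
        d=k-a[:3];h=d@nn;r=np.hypot(d@u,d@w);return np.hypot(h,r-.052)-.009
    best=min((least_squares(res,[k[:,0].mean(),k[:,1].mean(),k[:,2].mean(),.15,t0],loss='soft_l1',f_scale=.002) for t0 in(0,.5)),key=lambda r:r.cost)
    a=best.x;print(n,len(k),'c',a[:3].round(4),'theta',np.degrees(a[3]).round(1),'tilt',a[4].round(3),'cost',np.median(abs(best.fun)).round(5),'err to hole',(a[:2]-hole).round(4))
    if len(sys.argv)>1: cv2.imwrite(f'pics/{sys.argv[1]}_{n}.png',c['frame'])
post=np.array([.753,.049]);pt=lambda f,z=.262,r=.285:(*(post+r*np.array([-np.cos(np.radians(f)),-np.sin(np.radians(f))])),z,-76)
go(*[pt(f) for f in (20,17,14,11,9,7.7)])
E
python3 n.py
```

```text
t 45.5 F [ 1.  -0.1 -0.2] op 0.03
scene 1807 c [ 0.5677 -0.0211  0.2326] theta 3.2 tilt 0.528 cost 0.00313 err to hole [ 0.0287 -0.0404]
side 1217 c [ 0.5693 -0.0349  0.2317] theta 6.4 tilt 0.486 cost 0.00451 err to hole [ 0.0303 -0.0542]
now [ 0.4857 -0.0483  0.2554] head -69.9 q6 154.6
[-0.007, 0.0, 0.0] roll 0.106
[-0.007, -0.015, 0.0] roll 0.106
[-0.007, -0.03, -0.001] roll 0.106
[-0.007, -0.044, -0.003] roll 0.106
[-0.008, -0.054, -0.005] roll 0.106
[-0.008, -0.061, -0.006] roll 0.106
```

Emit:
{"method": "apply_moves", "body": {
  "commands": [
    [0, -0.008, 0, 0.05, -0.3],
    [0, -0.018, 0, 0.1, -0.3],
    [0, -0.03, -0.001, 0.106, -0.3],
    [0, -0.042, -0.003, 0.106, -0.3],
    [0, -0.052, -0.005, 0.106, -0.3],
    [0, -0.052, -0.005, 0.106, -0.3],
    [0, -0.052, -0.005, 0.106, -1],
    [0, -0.052, -0.005, 0.106, -1],
    [0, -0.052, -0.005, 0.106, -1],
    [0, -0.052, -0.005, 0.106, -1]
  ]
}}

```text
time: 46.6
ee_pos: [0.4728, 0.0021, 0.2546]
tcp_rot: [131.1, 88.7, -34.9]
wrist_force: [2.8, -0.2, 1.0]
opening: 0.0126
```

```bash
python3 n.py z1
```

```text
t 46.6 F [ 2.8 -0.2  1. ] op 0.0126
scene 1812 c [0.558  0.016  0.2321] theta -7.7 tilt 0.519 cost 0.00335 err to hole [ 0.019  -0.0033]
side 1476 c [0.5576 0.0046 0.2312] theta -5.3 tilt 0.505 cost 0.00536 err to hole [ 0.0186 -0.0147]
now [0.4729 0.0021 0.2545] head -76.0 q6 166.7
[-0.007, 0.052, 0.0] roll 0.0
[-0.007, 0.037, 0.001] roll 0.0
[-0.007, 0.022, 0.002] roll 0.0
[-0.007, 0.007, 0.001] roll 0.0
[-0.008, -0.002, 0.001] roll 0.0
[-0.008, -0.009, -0.0] roll 0.0
```

Emit:
{"method": "apply_moves", "body": {
  "commands": [
    [0.005, -0.002, 0.003, 0, -1],
    [0.01, -0.003, 0.005, 0, -1],
    [0.018, -0.004, 0.009, 0, -1],
    [0.026, -0.005, 0.012, 0, -1],
    [0.033, -0.006, 0.0145, 0, -1],
    [0.041, -0.007, 0.017, 0, -1],
    [0.049, -0.008, 0.0185, 0, -1],
    [0.058, -0.008, 0.02, 0, -1],
    [0.066, -0.008, 0.021, 0, -1],
    [0.066, -0.008, 0.021, 0, -1],
    [0.066, -0.008, 0.021, 0, -1]
  ]
}}

```text
time: 47.8
ee_pos: [0.451, 0.004, 0.1871]
tcp_rot: [127.3, 88.8, -38.7]
wrist_force: [-5.9, -1.6, -3.2]
opening: 0.0129
```

```bash
python3 n.py z2; python3 - <<'E'
import cv2
a=cv2.imread('pics/z2_scene.png')[140:340,240:440];b=cv2.imread('pics/z2_side.png')[140:340,230:430]
cv2.imwrite('pics/z2.png',cv2.resize(cv2.hconcat([a,b]),(800,400)))
E
```

```text
t 47.8 F [-5.9 -1.6 -3.2] op 0.0129
scene 1812 c [0.5481 0.0165 0.2046] theta 51.9 tilt 0.199 cost 0.00339 err to hole [ 0.0091 -0.0028]
side 1966 c [0.55   0.0073 0.1995] theta 31.4 tilt 0.082 cost 0.00624 err to hole [ 0.011 -0.012]
now [0.4511 0.004  0.1874] head -76.0 q6 167.0
[-0.073, 0.06, -0.021] roll 0.0
[-0.074, 0.046, -0.02] roll 0.0
[-0.074, 0.031, -0.02] roll 0.0
[-0.074, 0.016, -0.02] roll 0.0
[-0.074, 0.006, -0.021] roll 0.0
[-0.074, -0.001, -0.022] roll 0.0
```

View pics/z2.png

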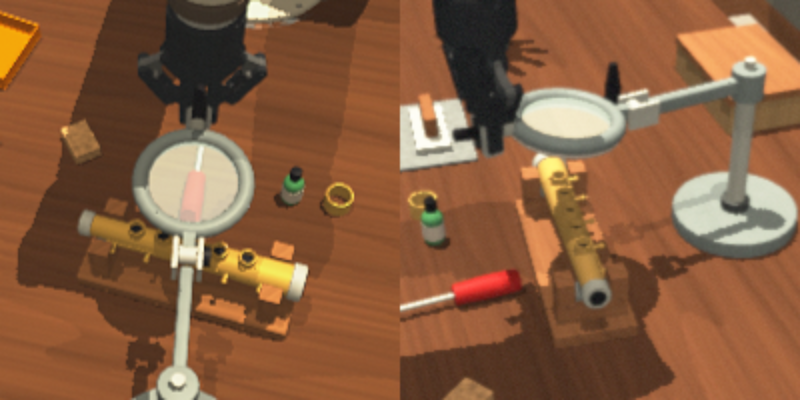

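Emit:
{"method": "apply_moves", "body": {
  "commands": [
    [0.005, 0, 0.001, 0, -1],
    [0.01, 0, 0.002, 0, -1],
    [0.015, 0, 0.002, 0, -1],
    [0.0165, 0, 0.002, 0, -1],
    [0.0165, 0, 0.002, 0, -1],
    [0.0165, 0, 0.002, 0, -1],
    [0.0165, 0, 0.002, 0, 0],
    [0.0165, 0, 0.002, 0, 0],
    [0.0165, 0, 0.002, 0, 0],
    [-0.02, 0, 0.002, 0, 0],
    [-0.06, 0, 0.002, 0, 0],
    [-0.11, 0, 0.002, 0, 0]
  ]
}}

```text
time: 49.1
ee_pos: [0.4464, 0.005, 0.2976]
tcp_rot: [122.0, 88.9, -43.9]
wrist_force: [1.4, -0.6, -0.2]
opening: 0.0428
```

Emit:
{"method": "apply_moves", "body": {
  "commands": [
    [-0.03, 0, 0.01, 0, 0],
    [-0.06, 0, 0.02, 0, 0],
    [-0.09, 0, 0.03, 0, 0],
    [-0.11, 0, 0.04, 0, 0],
    [-0.11, 0, 0.04, 0, 0],
    [-0.11, 0, 0.04, 0, 0]
  ]
}}

```text
time: 49.7
ee_pos: [0.4063, -0.0032, 0.4069]
tcp_rot: [122.5, 88.9, -43.5]
wrist_force: [0.1, 1.2, -0.4]
opening: 0.0424
```

```bash
cat > r.py <<'E'
from h import *
import sys
from scipy.optimize import least_squares
p,R=pose();print('t',bot.get_obs()['time'],p.round(4),'head',yaw().round(1))
hole=np.array([.5390,.0193])
for n in ['wrist','scene','side']:
    c=cam(n);X=cloud(c);cv2.imwrite(f'pics/r_{n}_{sys.argv[1]}.png',c['frame']);P=X.reshape(-1,3)
    C=c['frame'].reshape(-1,3).astype(int)
    ctr=np.array([.54,.017])
    for it in range(4):
        d=np.hypot(*(P[:,:2]-ctr).T)
        ang=np.arctan2(P[:,1]-ctr[1],P[:,0]-ctr[0]); 
        m=(P[:,2]>.16)&(P[:,2]<.225)&(d<.066)&(d>.044)&(np.minimum(abs(ang-.15),2*np.pi-abs(ang-.15))>.3)&(abs(abs(ang-.15)-np.pi)>.3)
        k=P[m]; h=cv2.convexHull(np.float32(k[:,:2])).reshape(-1,2)
        r=least_squares(lambda a:np.hypot(*(h-a[:2]).T)-a[2],[*ctr,.06],loss='soft_l1',f_scale=.001);ctr=r.x[:2]
    top=k[k[:,2]>np.percentile(k[:,2],30)]
    A=np.c_[k[:,:2]-ctr,np.ones(len(k))]
    pl=least_squares(lambda a:A@a-k[:,2],[0,0,.19],loss='soft_l1',f_scale=.002).x
    print(n,len(k),'centre',r.x.round(4),'err mm',((ctr-hole)*1000).round(1),'z slope x,y',pl[:2].round(3),'z',pl[2].round(4),'res',np.abs(r.fun).mean().round(4))
E
python3 r.py a
```

```text
t 49.7 [ 0.4063 -0.0032  0.4069] head -76.0
wrist 6139 centre [0.5352 0.0164 0.0614] err mm [-3.8 -2.9] z slope x,y [-0.018 -0.004] z 0.1983 res 0.0003
scene 1026 centre [0.5356 0.0176 0.0612] err mm [-3.4 -1.7] z slope x,y [-0.024 -0.006] z 0.1973 res 0.0004
side 909 centre [0.5333 0.0115 0.0602] err mm [-5.7 -7.8] z slope x,y [-0.01   0.031] z 0.1972 res 0.0006
```

```bash
python3 - <<'E'
from h import *
go((.449,.004,.26,-76),(.449,.004,.172,-76))
E
```

```text
now [ 0.4062 -0.0032  0.4059] head -76.0 q6 166.1
[0.146, 0.001, -0.042] roll 0.001
[0.234, -0.0, -0.041] roll 0.001
```

Emit:
{"method": "apply_moves", "body": {
  "commands": [
    [0.04, 0.001, -0.02, 0, 0],
    [0.08, 0.001, -0.042, 0, 0],
    [0.12, 0.001, -0.042, 0, 0],
    [0.15, 0.001, -0.042, 0, 0],
    [0.18, 0, -0.042, 0, 0],
    [0.21, 0, -0.041, 0, 0],
    [0.234, 0, -0.041, 0, 0],
    [0.234, 0, -0.041, 0, 0],
    [0.234, 0, -0.041, 0, -1],
    [0.234, 0, -0.041, 0, -1],
    [0.234, 0, -0.041, 0, -1],
    [0.234, 0, -0.041, 0, -1]
  ],
  "newtons": 20
}}

```text
time: 51.05
ee_pos: [0.4492, 0.0036, 0.1733]
tcp_rot: [121.1, 88.9, -44.9]
wrist_force: [-0.6, -0.2, 3.6]
opening: 0.0131
```

```bash
python3 - <<'E'
from h import *
print(bot.get_obs()['opening'],bot.get_obs()['wrist_force'])
p=pose()[0];go((.449,.004,.172,-76),(p[0]-.0005,p[1]+.0035,p[2]-.0035,-76))
E
python3 r.py b
```

```text
0.013101530334685434 [-0.57323708 -0.19918159  3.57390346]
now [0.4492 0.0036 0.1733] head -76.0 q6 166.9
[0.001, -0.0, 0.0] roll 0.0
[0.003, -0.004, -0.0] roll 0.0
t 51.05 [0.4492 0.0036 0.1733] head -76.0
wrist 30841 centre [0.5348 0.0169 0.0608] err mm [-4.2 -2.4] z slope x,y [-0.025 -0.005] z 0.1982 res 0.0013
scene 1020 centre [0.5356 0.0177 0.0611] err mm [-3.4 -1.6] z slope x,y [-0.023 -0.002] z 0.1973 res 0.0002
side 868 centre [0.5338 0.0111 0.0595] err mm [-5.2 -8.2] z slope x,y [0.005 0.024] z 0.1967 res 0.0011
```

Emit:
{"method": "apply_moves", "body": {
  "commands": [
    [0.002, -0.001, 0, 0, -1],
    [0.004, -0.002, 0, 0, -1],
    [0.005, -0.003, 0, 0, -1],
    [0.005, -0.003, 0, 0, -1],
    [0.005, -0.003, 0, 0, -1],
    [0.005, -0.003, 0, 0, 0],
    [0.005, -0.003, 0, 0, 0],
    [0.005, -0.003, 0, 0, 0],
    [-0.02, -0.003, 0, 0, 0],
    [-0.06, -0.003, 0, 0, 0],
    [-0.11, -0.003, 0, 0, 0]
  ]
}}

```text
time: 52.3
ee_pos: [0.4461, 0.0081, 0.2827]
tcp_rot: [113.2, 89.0, -52.7]
wrist_force: [0.5, -0.6, 0.5]
opening: 0.0425
```

Emit:
{"method": "apply_moves", "body": {
  "commands": [
    [-0.03, 0, 0.01, 0, 0],
    [-0.06, 0, 0.02, 0, 0],
    [-0.09, 0, 0.03, 0, 0],
    [-0.12, 0, 0.04, 0, 0],
    [-0.12, 0, 0.04, 0, 0],
    [-0.12, 0, 0.04, 0, 0]
  ]
}}

```text
time: 52.9
ee_pos: [0.4063, 0.0, 0.4026]
tcp_rot: [115.9, 89.0, -50.0]
wrist_force: [1.0, 0.1, -1.3]
opening: 0.0429
```

```bash
python3 r.py c; python3 - <<'E'
from h import *
s=cam('scene');X=cloud(s).reshape(-1,3);a=np.radians(-13.2)
d=X[:,:2]-[.4354,-.3375];u=d@[np.cos(a),np.sin(a)];v=d@[-np.sin(a),np.cos(a)]
m=(abs(u)<.046)&(abs(v)<.062)&(X[:,2]>.028);vv=np.sort(v[m])
for q in np.split(vv,np.where(np.diff(vv)>.006)[0]+1): print('tray',len(q),q.mean().round(3))
b=(X[:,0]>.34)&(X[:,0]<.53)&(X[:,1]>.24)&(X[:,1]<.47)&(X[:,2]>.0125)&(X[:,2]<.02);k=X[b];print('block',cv2.minAreaRect(np.float32(k[:,:2]*1000)))
b=(X[:,0]>.34)&(X[:,0]<.53)&(X[:,1]>.24)&(X[:,1]<.47)&(X[:,2]>.04)&(X[:,2]<.053);k=X[b];print('rail',cv2.minAreaRect(np.float32(k[:,:2]*1000)))
E
python3 -c "
import cv2;cv2.imwrite('pics/fin.png',cv2.resize(cv2.imread('pics/r_scene_c.png')[120:420,140:540],(800,600)))"
```

```text
t 52.9 [0.4063 0.     0.4026] head -76.0
wrist 6249 centre [0.535  0.0187 0.0614] err mm [-4.  -0.6] z slope x,y [0.016 0.001] z 0.1956 res 0.0002
scene 1006 centre [0.5352 0.0201 0.0611] err mm [-3.8  0.8] z slope x,y [0.006 0.003] z 0.1947 res 0.0003
side 913 centre [0.5319 0.0144 0.0605] err mm [-7.1 -4.9] z slope x,y [0.023 0.033] z 0.1945 res 0.0006
tray 31 -0.038
tray 34 -0.01
tray 30 0.019
tray 31 0.048
block ((432.9133605957031, 353.88995361328125), (110.38060760498047, 48.83658218383789), 87.42151641845703)
rail ((431.8851318359375, 352.8837890625), (68.03230285644531, 19.837493896484375), 86.303466796875)
```

View pics/fin.png

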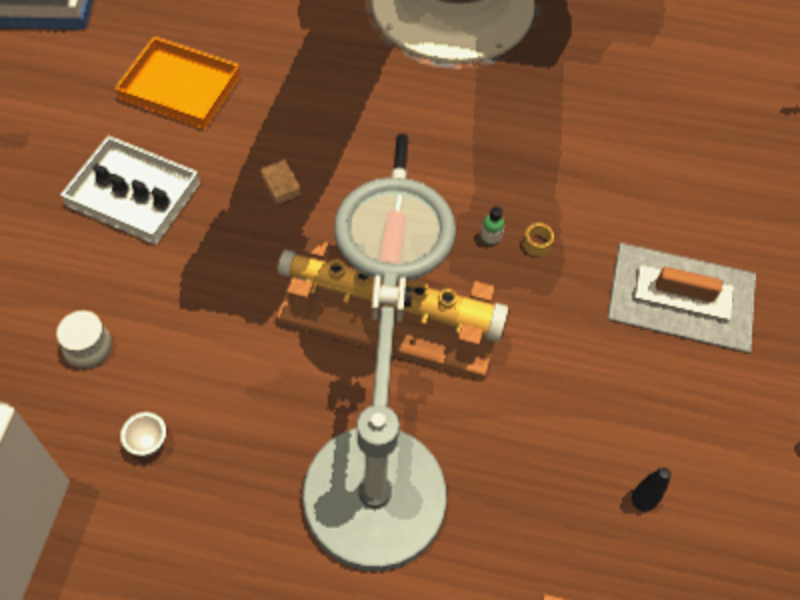

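```bash
python3 -c "
from workcell import bot
print(bot.job_done(), bot.get_obs()['time'])"
```

```text
the job is handed in; nothing more can be done
the job is handed in; nothing more can be done
```

The whole job is done in the order asked and handed in at about 53 s of robot time. The handing-in call reported no verdict.

- **Magnifier out:** I swung it about 60° clear of the saxophone body.
- **Plugs:** There were four, in holes 2 to 5; hole 1 was empty at the start. All four stand in the aluminium tray, and the orange look-alike was left alone.
- **Lapping stroke:** One stroke at about 25 mm/s from hole 1 to hole 5. The wrist force readings between moves put the contact at about 11 N, steady after touchdown. The block was centred within about 2 mm of each end hole.
- **Block back:** It is sole down on the felt pad, about 1–2 mm from the middle and in line with the pad. The block had not been knocked aside at my last look.
- **Magnifier back:** The lens is level to about 0.01 rad.
    - **Sideways:** it is within 1 mm of hole 3.
    - **Along the arm:** it reads about 4 mm beyond hole 3, which I could not correct because the arm's length is fixed.

Two checks disagreed. The side camera put the lens about 7 mm off along the arm, 5 mm off sideways and tilted about 0.03 rad. I trusted the wrist and scene cameras, which agreed with each other. The wrist and scene tilt readings differed by about 0.01 rad.

In the final picture the other things on the bench look undisturbed, and the arm was clear of everything.

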